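# Clear the cup rack and fit its posts

### The job

Get the cup rack on the refreshment table ready: with the blue brush in hand, sweep all the litter lying on the board into the white tray at its end without touching it there with the fingers (a piece that has fallen on the table may be picked up by hand), and only then push every wooden post from the grey stand fully home, upright, into one of the holes hidden under the black rubber seals, feeling for the hole with a small spiral. Leave the brush standing in the middle of its black mat and do not disturb the mug, cups and jars.

Things in the scene. Friction and masses are not known exactly. Their poses are not given: they have to be found in the camera images.
- rack: Cup-rack base, fixed to the table: a plywood board 156 x 220 mm (its x by its y), top face 30 mm above the table, with a brown lip 6 mm thick and 12 mm high along each long side (x = +-72 to +-78 mm) and no lip at its two short ends (y = +-110 mm). A white open litter tray 156 x 120 mm (inside 148 x 112, floor 4 mm, walls 26 mm above the table) is joined to its -y end, covering y = -110 to -230 mm. Origin: centre of the board's underside, at table height; z up.
- tray (a point): Centre of the inner floor of the white litter tray (4 mm above the table).
- seal1 (a point): Centre, at board-top height, of one of four black rubber dust seals (44 mm discs) in a row along the board's y axis, 50 mm apart. The seal is flat, offers no resistance and hides one blind hole, 16 mm wide and 24 mm deep (its floor 6 mm above the table); the hole's centre lies up to 6.5 mm from the seal's centre in an unknown direction, so it must be felt for. All around the hole is hard board at the same height.
- seal2 (a point): Centre, at board-top height, of one of four black rubber dust seals (44 mm discs) in a row along the board's y axis, 50 mm apart. The seal is flat, offers no resistance and hides one blind hole, 16 mm wide and 24 mm deep (its floor 6 mm above the table); the hole's centre lies up to 6.5 mm from the seal's centre in an unknown direction, so it must be felt for. All around the hole is hard board at the same height.
- seal3 (a point): Centre, at board-top height, of one of four black rubber dust seals (44 mm discs) in a row along the board's y axis, 50 mm apart. The seal is flat, offers no resistance and hides one blind hole, 16 mm wide and 24 mm deep (its floor 6 mm above the table); the hole's centre lies up to 6.5 mm from the seal's centre in an unknown direction, so it must be felt for. All around the hole is hard board at the same height.
- seal4 (a point): Centre, at board-top height, of one of four black rubber dust seals (44 mm discs) in a row along the board's y axis, 50 mm apart. The seal is flat, offers no resistance and hides one blind hole, 16 mm wide and 24 mm deep (its floor 6 mm above the table); the hole's centre lies up to 6.5 mm from the seal's centre in an unknown direction, so it must be felt for. All around the hole is hard board at the same height.
- post1_mid (a point): Centre (half-way up) of a round pale wooden post, 14 mm diameter, 100 mm long, foot chamfered 1 mm, its z axis along the post, 30 g. It starts upright in a hole of the grey stand, its foot 6 mm above the table. Fully home in the rack its foot is 6 mm above the table too. May be absent.
- post2_mid (a point): Centre (half-way up) of a round pale wooden post, 14 mm diameter, 100 mm long, foot chamfered 1 mm, its z axis along the post, 30 g. It starts upright in a hole of the grey stand, its foot 6 mm above the table. Fully home in the rack its foot is 6 mm above the table too. May be absent.
- post3_mid (a point): Centre (half-way up) of a round pale wooden post, 14 mm diameter, 100 mm long, foot chamfered 1 mm, its z axis along the post, 30 g. It starts upright in a hole of the grey stand, its foot 6 mm above the table. Fully home in the rack its foot is 6 mm above the table too. May be absent.
- post4_mid (a point): Centre (half-way up) of a round pale wooden post, 14 mm diameter, 100 mm long, foot chamfered 1 mm, its z axis along the post, 30 g. It starts upright in a hole of the grey stand, its foot 6 mm above the table. Fully home in the rack its foot is 6 mm above the table too. May be absent.
- stand: Grey post stand, fixed: block 50 x 170 x 46 mm, with four 16 mm holes 40 mm apart along its y axis, 40 mm deep. Origin: centre of its underside.
- brush_grip (a point): Grip point of a blue hand brush that stands on its bristles: 70 mm above the bristle ends and at the middle of an upright handle 70 mm long (the brush's x axis), 20 mm thick (y), reaching from 42 to 92 mm above the bristle ends. Below it the back is 124 x 44 mm (28 to 42 mm up) and the stiff bristles 118 x 36 mm. z up, 200 g.
- rest: Black rubber brush mat, fixed, 170 x 90 mm (its x by its y), 3 mm thick. Origin: centre of its underside. The brush starts standing on it.
- bit1_mid (a point): Centre of a blue plastic bottle cap, 30 mm diameter, 16 mm high, lying on the board. Litter, 15 g. May be absent.
- bit2_mid (a point): Centre of a blue plastic bottle cap, 30 mm diameter, 16 mm high, lying on the board. Litter, 15 g. May be absent.
- bit3_mid (a point): Centre of a blue plastic bottle cap, 30 mm diameter, 16 mm high, lying on the board. Litter, 15 g. May be absent.
- bit4_mid (a point): Centre of a red wrapped hard sweet, 28 x 21 x 16 mm, lying on the board. Litter, 15 g. May be absent.
- bit5_mid (a point): Centre of a red wrapped hard sweet, 28 x 21 x 16 mm, lying on the board. Litter, 15 g. May be absent.
- mug: Blue mug, 80 mm wide, 90 mm tall, a bystander. Origin: centre of its underside.
- cups: Short stack of upturned white paper cups, 75 mm wide, 116 mm tall, a bystander. Origin: centre of its underside.
- creamer: Glass jar with purple lid, 64 mm wide, 85 mm tall, a bystander. Origin: centre of its underside.
- sugar: White jar with purple lid, 64 mm wide, 85 mm tall, a bystander. Origin: centre of its underside.
Mind the look-alikes: they are no part of the job. Of the things like the part that bears brush_grip, leave any that is green; of the rest the smaller one is meant.

How it is judged (in metres and radians):
On the way, in this order (a step that is already met when the one before it is completed fails the run):
1. the brush is gripped and lifted clear of its mat (contact force between the fingers and brush above 1 N and z of brush_grip in the frame of rest above 0.09 m), for 0.2 s.
2. all the litter is in the tray, and no post is in the rack yet (x of bit1_mid in the frame of rack between -0.078 and 0.078 m and y of bit1_mid in the frame of rack between -0.23 and -0.11 m and z of each of bit1_mid, bit2_mid, bit3_mid, bit4_mid, bit5_mid in the frame of rack below 0.045 m and x of bit2_mid in the frame of rack between -0.078 and 0.078 m and y of bit2_mid in the frame of rack between -0.23 and -0.11 m and x of bit3_mid in the frame of rack between -0.078 and 0.078 m and y of bit3_mid in the frame of rack between -0.23 and -0.11 m and x of bit4_mid in the frame of rack between -0.078 and 0.078 m and y of bit4_mid in the frame of rack between -0.23 and -0.11 m and x of bit5_mid in the frame of rack between -0.078 and 0.078 m and y of bit5_mid in the frame of rack between -0.23 and -0.11 m and not (z of post1_mid in the frame of rack below 0.062 m and angle between post1_mid's own z axis and vertical below 0.12 rad and x of post1_mid in the frame of rack between -0.03 and 0.03 m and y of post1_mid in the frame of rack between -0.1 and 0.1 m) and not (z of post2_mid in the frame of rack below 0.062 m and angle between post2_mid's own z axis and vertical below 0.12 rad and x of post2_mid in the frame of rack between -0.03 and 0.03 m and y of post2_mid in the frame of rack between -0.1 and 0.1 m) and not (z of post3_mid in the frame of rack below 0.062 m and angle between post3_mid's own z axis and vertical below 0.12 rad and x of post3_mid in the frame of rack between -0.03 and 0.03 m and y of post3_mid in the frame of rack between -0.1 and 0.1 m) and not (z of post4_mid in the frame of rack below 0.062 m and angle between post4_mid's own z axis and vertical below 0.12 rad and x of post4_mid in the frame of rack between -0.03 and 0.03 m and y of post4_mid in the frame of rack between -0.1 and 0.1 m)), for 0.2 s.
At the end, for the whole second after the job is handed in: Litter all in the tray; each post still and home under a seal (within 6 mm of full depth, 0.12 rad of upright); brush standing on its mat, its middle within 40 mm along and 25 mm across of the mat's middle; mug, cups and jars within 40 mm of their starts (x of bit1_mid in the frame of rack between -0.078 and 0.078 m and y of bit1_mid in the frame of rack between -0.23 and -0.11 m and z of each of bit1_mid, bit2_mid, bit3_mid, bit4_mid, bit5_mid in the frame of rack below 0.045 m and x of bit2_mid in the frame of rack between -0.078 and 0.078 m and y of bit2_mid in the frame of rack between -0.23 and -0.11 m and x of bit3_mid in the frame of rack between -0.078 and 0.078 m and y of bit3_mid in the frame of rack between -0.23 and -0.11 m and x of bit4_mid in the frame of rack between -0.078 and 0.078 m and y of bit4_mid in the frame of rack between -0.23 and -0.11 m and x of bit5_mid in the frame of rack between -0.078 and 0.078 m and y of bit5_mid in the frame of rack between -0.23 and -0.11 m and z of each of post1_mid, post2_mid, post3_mid, post4_mid in the frame of rack below 0.062 m and angle between each of post1_mid, post2_mid, post3_mid, post4_mid's own z axis and vertical below 0.12 rad and x of post1_mid in the frame of rack between -0.03 and 0.03 m and y of post1_mid in the frame of rack between -0.1 and 0.1 m and x of post2_mid in the frame of rack between -0.03 and 0.03 m and y of post2_mid in the frame of rack between -0.1 and 0.1 m and x of post3_mid in the frame of rack between -0.03 and 0.03 m and y of post3_mid in the frame of rack between -0.1 and 0.1 m and x of post4_mid in the frame of rack between -0.03 and 0.03 m and y of post4_mid in the frame of rack between -0.1 and 0.1 m and linear speed of each of post1, post2, post3, post4, brush below 0.03 m/s and x of brush_grip in the frame of rest between -0.04 and 0.04 m and y of brush_grip in the frame of rest between -0.025 and 0.025 m and z of brush_grip in the frame of rest below 0.08 m and angle between brush_grip's own z axis and vertical below 0.1 rad and distance of each of mug, cups, creamer, sugar from where it was at the start of the episode below 0.04 m); the robot touches nothing.
It fails at once if a piece of litter is touched by the fingers while it lies on the board ((contact force between the fingers and bit1 above 0.5 N and y of bit1_mid in the frame of rack between -0.1 and 0.11 m and x of bit1_mid in the frame of rack between -0.072 and 0.072 m and z of bit1_mid in the frame of rack below 0.05 m) or (contact force between the fingers and bit2 above 0.5 N and y of bit2_mid in the frame of rack between -0.1 and 0.11 m and x of bit2_mid in the frame of rack between -0.072 and 0.072 m and z of bit2_mid in the frame of rack below 0.05 m) or (contact force between the fingers and bit3 above 0.5 N and y of bit3_mid in the frame of rack between -0.1 and 0.11 m and x of bit3_mid in the frame of rack between -0.072 and 0.072 m and z of bit3_mid in the frame of rack below 0.05 m) or (contact force between the fingers and bit4 above 0.5 N and y of bit4_mid in the frame of rack between -0.1 and 0.11 m and x of bit4_mid in the frame of rack between -0.072 and 0.072 m and z of bit4_mid in the frame of rack below 0.05 m) or (contact force between the fingers and bit5 above 0.5 N and y of bit5_mid in the frame of rack between -0.1 and 0.11 m and x of bit5_mid in the frame of rack between -0.072 and 0.072 m and z of bit5_mid in the frame of rack below 0.05 m)).
It fails at once if a bystander is knocked over or shoved more than 4 cm (distance of any of mug, cups, creamer, sugar from where it was at the start of the episode above 0.04 m or angle between any of mug, cups, creamer, sugar's own z axis and vertical above 0.5 rad).
Of bit1, bit2, bit3, bit4, bit5 only 3 to 5 are there at a start; the rules pass over those that are not, and their reading is None.
Of post1, post2, post3, post4 only 3 to 4 are there at a start; the rules pass over those that are not, and their reading is None.
At some moment in a run one of bit1, bit2, bit3, bit4, bit5 may be knocked a few centimetres aside while the robot is not near it.
It also fails if it takes over 210 s, if anything falls off the work surface, if the arm or the gripper's body presses on something with over 40 N, if the wrist force passes 120 N, or if a joint passes its speed limit or range.

### The arm

A 6-joint arm with a two-finger parallel gripper is mounted at the origin on the work surface. World frame = base frame: x ahead of the robot, y to its left, z up, the work surface at z = 0. Lengths are in mm, angles in rad, forces in N, time in s.
With the tool pointing down it reaches from about 250 to 775 mm from the base axis. Payload 8.9 kg.
Tool frame: the origin (TCP) lies at the very end of the fingers, on their centre line; the grasp point (between the pads) lies 19 mm behind it (r.pinch_z is the distance from the TCP to the grasp point, in mm); z points along the fingers, y is the line along which they close (so a half turn about z gives the same grasp; the last joint's range is limited). The gripper opens to 85 mm and grips with 20 to 120 N. Pads are 22 mm wide; open, the fingers measure 114 mm over their backs; the gripper's body (76 mm by 85 mm) begins 54 mm behind the grasp point. The pads swing forward as they close: fully open they stand 13 mm farther back than shut.
Start: joints at [-1.477, 0.291, -0.153, 1.127, 0, 1.431], TCP at [121.121, -510.836, 231.305] pointing down, gripper open.
Joint ranges: [-2.52, 2.52], [-0.91, 1.74], [-1.3, 1.37], [-1.96, 2.02], [-1.52, 1.47], [-3.14, 3.14]. Speed limits (rad/s): [2.22, 2.22, 2.79, 3.14, 3.14, 3.14].

### API

Orientations are given as a unit quaternion [w, x, y, z].
In Python, from bench import status, read_camera, get_calibration, finish_job, r gives the robot as it stands. The module is installed in compiled form; this text tells all that it offers.
- The arm moves only by the tool arm_command, never from a script. Its argument "deltas" is a list of rows, each a list of 2 entries, a list of its own where there are three numbers: the shift along the tool's x, y, z in m, then the turn about the tool's z in degrees. In form: [[[x, y, z], spin], ...]. A call has 1 to 10 rows; each row shifts and turns the commanded pose from where the row before left it, along the tool's axes as they then stand; what a row does not reach is not made up. A row lasts 1/10 s, in which the tool goes at most 50 mm and 8.59 degrees, less where a joint would pass 70% of its speed; a pose out of reach is approached as far as the arm can. A call is refused whole if a number of a shift passes 0.05 or a number of a turn 8.59, either way. A call with a gripper value outside its range is refused whole. "hand" is the closure, from 0 (fully open) to 1 (shut), set as the call begins (left out, the last holds). The fingers move at their own pace and stop on an object; the grip force is fixed at half the most. Time passes only in rows, so rows that do not move let the fingers close. It gives the time, the measured TCP pose, the force, the opening and the grip force at its end, in the units of the state.
- status.observe(): the state, without advancing time (a new reading comes with each control period).
- read_camera(name): name is "side" or "top" or "wrist"; returns (picture, depth): 400x640x3 uint8, red, green, blue; 400x640 float32, mm along the optical axis (not along the pixel's ray), 0 where there is no reading.
- get_calibration(name): a dict with "fovy" (degrees; the focal length in pixels is half the picture's height over the tangent of half this angle, whatever the lens; pixels are square), "cx", "cy" (the principal point, pixels), "k1" (the pictures are not rectified: a ray, as slopes to the right and down, at radius r is drawn at 1 + k1 r^2 times it, then the intrinsics apply), "R" (3x3) and "t" (3): a world point X has camera coordinates R X + t. Camera axes: x right, y down, z forward; pixel columns grow to the right and rows downward; lengths in mm; the calibration is good to about 2 mm. A picture is of the moment at which its call begins: read the wrist's pose just before it. get_calibration takes no time and is no camera call; for the wrist camera it gives the pose at the moment of the call.
- finish_job(): hands the job in; it is judged then, once.
The state is a dict: "time_s": time; "joints": joint angles; "qd": joint speeds; "effort": joint torques, N m; "position": TCP position; "ee_rot": TCP orientation; "ft_force": force on the tool from outside, world axes, zero at the start; "moment": the same for the moment, N m; "finger_gap": finger opening in mm; "gripper_force": force on a finger pad.
Only numpy, scipy, OpenCV 4.12 (cv2) and the standard library are available. Lean on these libraries where they do the work, as an engineer would, in place of code of your own. Each camera call takes 0.05 s, during which the arm holds its last target. There are 200 camera calls.

## Working session

There is one attempt and no reset: what is moved stays moved. The work goes in short steps, Python scripts to look and compute and a tool call to move; the robot and the scene stay as the last step left them, time stands still between calls to the robot, and variables do not carry over. Pictures are saved under pics/ and viewed, at most 14 in all, crops included, and the job is handed in when it is done.

Besides the shell and the picture viewer there is one more tool, called as name(argument=value, ...) on one line, values as JSON. arm_command: Moves the arm, as the interface text tells. Its arguments: {"type":"object","properties":{"deltas":{"type":"array","items":{"type":"array"}},"hand":{"type":"number"}},"required":["deltas"]}

```bash
mkdir -p pics
cat > h.py <<'E'
import numpy as np, cv2
from bench import status, read_camera, get_calibration, finish_job, r
def K(c):
    f=200/np.tan(np.radians(c["fovy"])/2); return f
def px(c,X):
    p=np.array(c["R"])@np.array(X,float)+np.array(c["t"]); s=p[:2]/p[2]; s=s*(1+c["k1"]*(s@s)); return s*K(c)+[c["cx"],c["cy"]]
def ray(c,u,v):
    d=(np.array([u,v],float)-[c["cx"],c["cy"]])/K(c); s=d.copy()
    for _ in range(30): s=d/(1+c["k1"]*(s@s))
    return s
def onplane(c,u,v,z):
    s=ray(c,u,v); R=np.array(c["R"]);t=np.array(c["t"]).ravel(); o=-R.T@t; d=R.T@np.array([s[0],s[1],1]); return o+d*(z-o[2])/d[2]
def atdepth(c,u,v,D):
    s=ray(c,u,v); return np.array(c["R"]).T@(np.array([s[0],s[1],1])*D-np.array(c["t"]).ravel())
def shot(name,f=None):
    c=get_calibration(name); p,d=read_camera(name)
    np.savez("pics/last_"+name,p=p,d=d)
    if f: cv2.imwrite("pics/"+f,p[...,::-1])
    return c,p,d
E
python3 - <<'E'
from h import *
a=shot("top","top0.png");b=shot("side","side0.png")
print(a[0],b[0]);print(status.observe(), r.pinch_z)
E
```

```text
{'fovy': 47.03117025604769, 'cx': 325.4302885663217, 'cy': 191.12094042606657, 'k1': -0.0987253995702335, 'R': array([[ 0.01051493, -0.99991627,  0.00754261],
       [-0.99252107, -0.011354  , -0.12154426],
       [ 0.12161972, -0.00620817, -0.99255735]]), 't': array([ -12.31505368,  466.42733919, 1306.86718596])} {'fovy': 53.81134543131275, 'cx': 319.44913827824223, 'cy': 195.80406349620094, 'k1': -0.05261744004330997, 'R': array([[-0.89689394, -0.44163222, -0.02328635],
       [-0.24320935,  0.53653256, -0.80807303],
       [ 0.36936497, -0.71909234, -0.58862188]]), 't': array([407.17408069, 170.62521175, 983.88680956])}
{'time_s': 0.1, 'joints': array([-1.47727704e+00,  2.91234200e-01, -1.54041648e-01,  1.12669763e+00,
        6.94149397e-06,  1.43150302e+00]), 'qd': array([-0.0007967 , -0.00080878,  0.00182922, -0.00020366,  0.00099038,
       -0.00125548]), 'effort': array([ 6.82472346e-04, -5.37977135e+01,  3.31919503e+01,  9.25586501e-03,
       -3.15720126e-04,  8.44313035e-06]), 'position': array([ 121.09820747, -510.44384655,  230.78783788]), 'ee_rot': array([-5.88343024e-04,  9.93232263e-01,  1.16143557e-01,  1.69394198e-05]), 'ft_force': array([-0.34218479, -0.7878115 ,  0.22978085]), 'moment': array([ 0.02402992,  0.00054369, -0.05299234]), 'gripper_force': 0.0, 'finger_gap': 85.34588835166288} 18.700000000000003
```

View pics/top0.png

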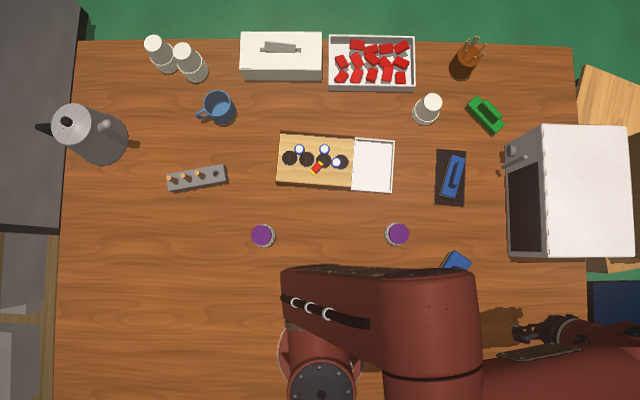

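View pics/side0.png

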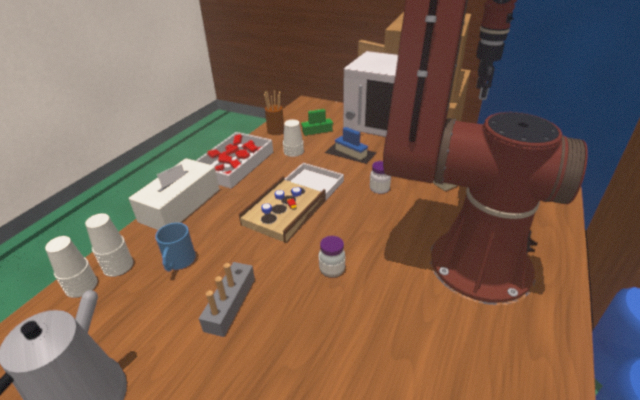

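The top view shows: board (315,160), white tray (373,165), black mat with a blue brush (452,176), stand (196,178). Brush candidates are the blue one on the mat (452,176), another blue one half hidden by the arm (455,261), and a green one (487,115). The one on the mat looks like it's 124 mm; I'll check with a close crop.

Run:
```python
from h import *
p=np.load("pics/last_top.npz")["p"]; d=np.load("pics/last_top.npz")["d"]
c=get_calibration("top")
A=cv2.resize(p[125:205,160:400],None,fx=3.3,fy=3.3,interpolation=cv2.INTER_CUBIC)
B=cv2.resize(p[85:285,400:520],None,fx=1.65,fy=1.65,interpolation=cv2.INTER_CUBIC)
im=np.zeros((600,800,3),np.uint8); im[:A.shape[0],:A.shape[1]]=A[:,:800]; im[265:265+B.shape[0],:B.shape[1]]=B
s=np.load("pics/last_side.npz")["p"]; C=cv2.resize(s[170:335,195:330],None,fx=2,fy=2,interpolation=cv2.INTER_CUBIC); im[265:265+C.shape[0],230:230+C.shape[1]]=C
D=cv2.resize(s[110:200,290:410],None,fx=2.5,fy=2.5,interpolation=cv2.INTER_CUBIC); im[265:490,500:800]=D
cv2.imwrite("pics/crop1.png",im[...,::-1])
hsv=cv2.cvtColor(p,cv2.COLOR_RGB2HSV)
def comps(n,m,z,minA=20):
    k,l,st,ce=cv2.connectedComponentsWithStats(m.astype(np.uint8))
    for i in range(1,k):
        if st[i,4]>=minA:
            pts=np.argwhere(l==i)[:,::-1].astype(np.float32); rc=cv2.minAreaRect(pts)
            b=cv2.boxPoints(rc); w=np.array([onplane(c,*q,z)[:2] for q in b]).round()
            print(n,ce[i].round(1),st[i,4],onplane(c,*ce[i],z)[:2].round(1),"depthz",w.tolist())
H,S,V=[hsv[...,i].astype(int) for i in range(3)]
comps("blue",(H>100)&(H<125)&(S>120)&(V>60),40)
comps("red",((H<6)|(H>172))&(S>180)&(V>130),38)
roi=np.zeros(H.shape,bool); roi[120:210,270:480]=1
comps("black",roi&(V<60),31)
comps("white",roi&(S<40)&(V>180),20,50)
roi=np.zeros(H.shape,bool); roi[150:200,155:240]=1
comps("grey",roi&(S<50),46,50)
for u,v in [(285,160),(455,176),(447,195),(372,165),(222,170)]: print(u,v,atdepth(c,u,v,d[v,u]).round(1))
```

```text
blue [453.2 175.8] 476 [ 514.5 -379.8] depthz [[462.0, -341.0], [578.0, -377.0], [567.0, -418.0], [451.0, -382.0]]
blue [457.2 261. ] 292 [ 267.9 -386.5] depthz [[251.0, -345.0], [300.0, -376.0], [268.0, -429.0], [219.0, -398.0]]
red [374.1  57.8] 563 [ 873.2 -149.9] depthz [[918.0, -66.0], [965.0, -109.0], [837.0, -230.0], [792.0, -187.0]]
red [393.2  47.4] 226 [ 908.  -208.5] depthz [[915.0, -164.0], [934.0, -251.0], [898.0, -256.0], [879.0, -170.0]]
red [356.2  67.6] 252 [840.6 -95.7] depthz [[795.0, -77.0], [890.0, -77.0], [891.0, -116.0], [796.0, -116.0]]
red [341.1  60.9] 103 [861.2 -50.1] depthz [[873.0, -31.0], [886.0, -53.0], [850.0, -70.0], [837.0, -48.0]]
red [400.5  61.7] 102 [ 862.3 -230.2] depthz [[861.0, -207.0], [883.0, -218.0], [865.0, -254.0], [843.0, -243.0]]
red [371.5  74. ] 106 [ 821.2 -141.8] depthz [[807.0, -124.0], [843.0, -135.0], [835.0, -160.0], [799.0, -148.0]]
red [341.1  76.6] 106 [811.4 -50.3] depthz [[802.0, -28.0], [835.0, -50.0], [819.0, -72.0], [786.0, -50.0]]
red [400.1  77.4] 106 [ 812.2 -228.1] depthz [[829.0, -216.0], [830.0, -243.0], [795.0, -242.0], [794.0, -215.0]]
red [315.9 167.5] 56 [534.2  21.3] depthz [[533.0, 35.0], [549.0, 20.0], [536.0, 6.0], [519.0, 22.0]]
black [458.1 152.4] 49 [ 586.4 -399.3] depthz [[576.0, -355.0], [595.0, -357.0], [591.0, -419.0], [572.0, -417.0]]
black [459.8 191.3] 88 [ 470.2 -401. ] depthz [[432.0, -353.0], [537.0, -412.0], [514.0, -455.0], [410.0, -395.0]]
black [445.1 197.8] 32 [ 450.5 -356.8] depthz [[455.0, -332.0], [464.0, -336.0], [450.0, -377.0], [440.0, -374.0]]
white [372.2 165.9] 1998 [ 544.1 -144.5] depthz [[473.0, -81.0], [629.0, -91.0], [622.0, -212.0], [466.0, -199.0]]
grey [197.9 177.5] 796 [499.8 362.5] depthz [[509.0, 459.0], [541.0, 291.0], [492.0, 280.0], [459.0, 447.0]]
285 160 [556.7 112.1  30.5]
455 176 [ 505.4 -369.4   93.9]
447 195 [ 457.1 -358.4   46.5]
372 165 [ 549.3 -145.3    6.3]
222 170 [522.8 293.2  44.4]
```

View pics/crop1.png

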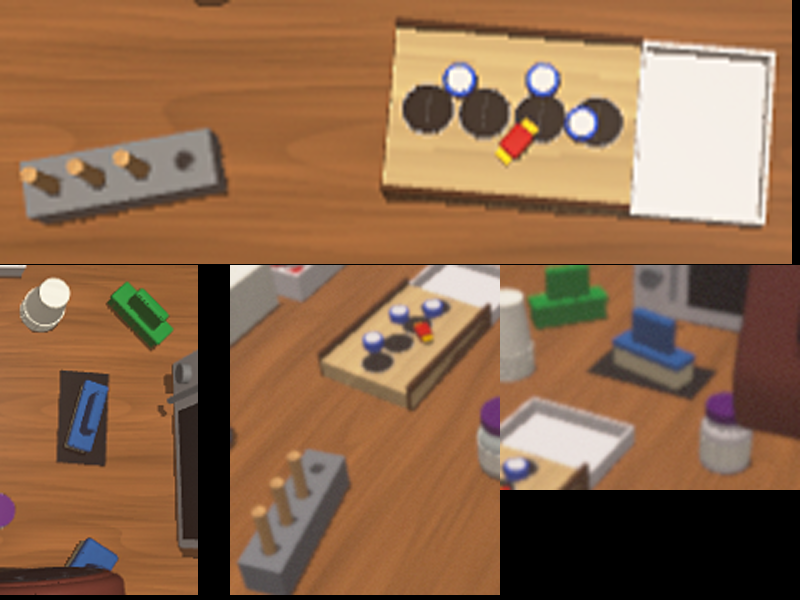

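Two blue candidates: the one on the mat (122×43 mm, pixel 453,176) and the partly hidden, wider one (457,261). The mat one is meant. There are three posts, at (167–203, 173–178), with one empty stand hole. There are four pieces of litter: caps at about (299,149), (324,149), (336,162) and a sweet at (316,167).

Run:
```python
from h import *
p=np.load("pics/last_top.npz")["p"]; d=np.load("pics/last_top.npz")["d"]
c=get_calibration("top")
S=np.array([onplane(c,160+u/3.3,125+v/3.3,30)[:2] for u,v in [(428,109),(484,113),(540,118),(597,122)]])
print("seals",S.round(1).tolist(), np.linalg.norm(np.diff(S,axis=0),axis=1)); y=(S[0]-S[3])/np.linalg.norm(S[0]-S[3]); print("rack yaw deg",np.degrees(np.arctan2(y[1],y[0]))-90,"centre",S.mean(0))
for n,q,z in [("tray",[(643,41),(774,52),(763,225),(632,213)],26),("board",[(397,22),(384,198)],36)]:
    print(n,[onplane(c,160+u/3.3,125+v/3.3,z)[:2].round().tolist() for u,v in q])
# handle
v,u=np.mgrid[140:215,425:475]; P=np.array([atdepth(c,a,b,d[b,a]) for a,b in zip(u.ravel(),v.ravel())])
for lo,hi in [(80,110),(36,56)]:
    Q=P[(P[:,2]>lo)&(P[:,2]<hi)]; rc=cv2.minAreaRect(Q[:,:2].astype(np.float32)); print("brush",lo,len(Q),rc,Q[:,2].mean())
hsv=cv2.cvtColor(p,cv2.COLOR_RGB2HSV)
m=(hsv[...,1]<255)&(hsv[...,2]<75)|((hsv[...,0]>100)&(hsv[...,0]<125)&(hsv[...,1]>120)); m[:140]=0;m[215:]=0;m[:,:425]=0;m[:,475:]=0
M=np.argwhere(m)[:,::-1]; W=np.array([onplane(c,a,b,3)[:2] for a,b in M]);
pts=cv2.boxPoints(cv2.minAreaRect(M.astype(np.float32))); print("mat",[onplane(c,a,b,3)[:2].round(1).tolist() for a,b in pts])
for n,(a,b) in dict(p1=(30,174),p2=(77,167),p3=(122,158)).items(): print(n,onplane(c,160+a/3.3,125+b/3.3,106)[:2].round(1))
print("hole4",onplane(c,160+185/3.3,125+160/3.3,46)[:2])
```

```text
seals [[562.8, 98.5], [559.8, 48.7], [555.8, -1.0], [552.8, -51.6]] [49.86930239 49.88736803 50.68132687]
rack yaw deg -3.8037900670382925 centre [557.80092433  23.66796583]
tray [[628.0, -93.0], [620.0, -210.0], [463.0, -199.0], [472.0, -83.0]]
board [[640.0, 127.0], [482.0, 135.0]]
brush 80 199 ((512.9955444335938, -378.43743896484375), (21.238616943359375, 70.71150207519531), 73.48352813720703) 93.51189588158755
brush 36 405 ((513.249755859375, -377.4450988769531), (44.95703125, 125.46094512939453), 73.72274017333984) 44.87020020856771
mat [[432.0, -331.2], [602.1, -341.5], [600.1, -429.6], [429.4, -417.9]]
p1 [489.5 426.9]
p2 [495.8 387. ]
p3 [503.8 349. ]
hole4 [512.15516921 309.7516327 ]
```

arm_command(deltas=[[[0, 0, 0], 8], [[0, 0, 0], 8], [[0, 0, 0], 8], [[0, 0, 0], 6.5], [[0, 0, 0], 0]], hand=0)

```text
time_s: 0.6
position: [121.1, -510.6, 231.0]
ee_rot: [-0.0, 0.989, -0.15, -0.0]
ft_force: [-0.1, -0.0, 0.5]
finger_gap: 85.5
gripper_force: 0.0
```

arm_command(deltas=[[[0.0335, -0.02425, 0], 0], [[0.0335, -0.02425, 0], 0], [[0.0335, -0.02425, 0], 0], [[0.0335, -0.02425, 0], 0], [[0.0335, -0.02425, 0], 0], [[0.0335, -0.02425, 0], 0], [[0.0335, -0.02425, 0], 0], [[0.0335, -0.02425, 0], 0], [[0.0335, -0.02425, 0], 0], [[0.0335, -0.02425, 0], 0]])

```text
time_s: 1.6
position: [514.2, -377.1, 231.1]
ee_rot: [-0.0, 0.989, -0.147, -0.0]
ft_force: [0.8, -0.2, 0.1]
finger_gap: 85.6
gripper_force: 0.0
```

arm_command(deltas=[[[0, 0, 0], 0], [[0, 0, 0], 0], [[0, 0, 0], 0]])

```text
time_s: 1.9
position: [511.9, -378.2, 231.1]
ee_rot: [-0.0, 0.989, -0.149, -0.0]
ft_force: [-0.4, -1.0, -0.8]
finger_gap: 85.3
gripper_force: 0.0
```

```bash
cat >> h.py <<'E'
def bluebrush(c,p,d,z0):
    # handle-top points by depth
    v,u=np.mgrid[0:400:2,0:640:2]; u=u.ravel();v=v.ravel(); D=d[v,u]; hsv=cv2.cvtColor(p,cv2.COLOR_RGB2HSV)[v,u]
    k=(D>0)&(hsv[:,0]>98)&(hsv[:,0]<128)&(hsv[:,1]>110); u,v,D=u[k],v[k],D[k]
    return np.array([atdepth(c,a,b,e) for a,b,e in zip(u,v,D)])
E
python3 - <<'E'
from h import *
print(status.observe()["position"],status.observe()["ee_rot"].round(3))
c,p,d=shot("wrist","w1.png")
P=bluebrush(c,p,d,0)
for lo,hi in [(85,105),(38,55)]:
    Q=P[(P[:,2]>lo)&(P[:,2]<hi)]
    if len(Q)>20: print(len(Q),cv2.minAreaRect(Q[:,:2].astype(np.float32)),Q[:,2].mean())
E
```

```text
[ 511.93814212 -378.18277896  231.06478477] [-0.     0.989 -0.149 -0.   ]
367 ((464.4798889160156, -494.24224853515625), (280.2118225097656, 151.16397094726562), 47.672550201416016) 94.00436450117193
897 ((423.3348388671875, -268.2198791503906), (571.1195068359375, 319.1507263183594), 86.22577667236328) 44.570577443894535
```

View pics/w1.png

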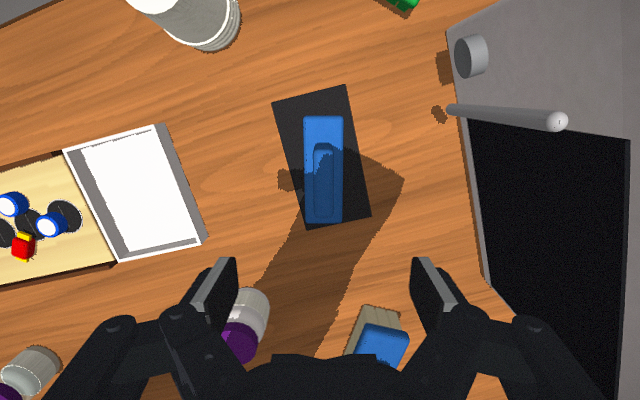

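The wrist view shows the brush centred at about (323,170) and aligned with the tool. The mat runs from (272,85) to (370,230).

Run:
```python
from h import *
z=np.load("pics/last_wrist.npz"); p,d=z["p"].copy(),z["d"]; c=get_calibration("wrist")
q=p.copy(); q[:100]=0;q[232:]=0;q[:,:295]=0;q[:,350:]=0
P=bluebrush(c,q,d,0)
for lo,hi in [(85,105),(38,55)]:
    Q=P[(P[:,2]>lo)&(P[:,2]<hi)]; print(len(Q),cv2.minAreaRect(Q[:,:2].astype(np.float32)),Q[:,2].mean())
print([onplane(c,*a,3)[:2].round(1).tolist() for a in [(272,102),(346,84),(371,214),(306,230)]])
print(c["t"],[onplane(c,u,v,30)[:2].round(1).tolist() for u,v in [(64,215),(38,225)]])
```

```text
344 ((513.3091430664062, -378.5085754394531), (18.026742935180664, 67.79751586914062), 72.50275421142578) 93.96857774872369
685 ((512.4234008789062, -377.7146911621094), (43.37066650390625, 122.58195495605469), 74.02520751953125) 44.35603976968619
[[601.1, -343.0], [594.5, -431.1], [430.2, -418.7], [433.6, -329.7]]
[-210.27446197  526.53780468  573.377833  ] [[553.5, -50.2], [551.8, -8.4]]
```

arm_command(deltas=[[[0.001, 0, 0.04], 0], [[0, 0, 0.04], 0], [[0, 0, 0.04], 0], [[0, 0, 0.03], 0], [[0, 0, 0.015], 0], [[0, 0, 0.01], 0], [[0, 0, 0], 0], [[0, 0, 0], 0]])

```text
time_s: 2.75
position: [513.8, -379.0, 57.3]
ee_rot: [0.0, 0.989, -0.149, 0.0]
ft_force: [-0.1, -0.1, -0.1]
finger_gap: 85.3
gripper_force: 0.0
```

arm_command(deltas=[[[0, 0, 0], 0], [[0, 0, 0], 0], [[0, 0, 0], 0], [[0, 0, 0], 0], [[0, 0, 0], 0], [[0, 0, 0], 0], [[0, 0, 0], 0], [[0, 0, 0], 0], [[0, 0, 0], 0], [[0, 0, 0], 0]], hand=1)

```text
time_s: 3.75
position: [514.0, -378.5, 56.6]
ee_rot: [0.0, 0.989, -0.149, 0.0]
ft_force: [0.2, -0.1, 5.7]
finger_gap: 19.3
gripper_force: 59.5
```

arm_command(deltas=[[[0, 0, -0.02], 0], [[0, 0, -0.04], 0], [[0, 0, -0.04], 0], [[0, 0, -0.04], 0], [[0, 0, 0], -7], [[0, 0, 0], -6.5], [[0, 0, 0], 0], [[0, 0, 0], 0], [[0, 0, 0], 0]])

```text
time_s: 4.65
position: [513.5, -378.0, 195.7]
ee_rot: [-0.0, 0.999, -0.033, -0.0]
ft_force: [-0.3, -0.6, -1.7]
finger_gap: 19.3
gripper_force: 58.9
```

```bash
cat >> h.py <<'E'
def delta(X):
    s=status.observe(); q=s["ee_rot"]; psi=2*np.arctan2(q[2],q[1]); e=np.array(X)-s["position"]
    return "psi %.2f deg; tool delta m: x %.4f y %.4f z %.4f"%(np.degrees(psi),(np.cos(psi)*e[0]+np.sin(psi)*e[1])/1e3,(np.sin(psi)*e[0]-np.cos(psi)*e[1])/1e3,-e[2]/1e3)
def rack(x,y): 
    a=np.radians(-3.8); return np.array([557.8,23.7])+x*np.array([np.cos(a),np.sin(a)])+y*np.array([-np.sin(a),np.cos(a)])
def torack(X):
    a=np.radians(-3.8); e=np.array(X)[:2]-[557.8,23.7]; return np.array([e@[np.cos(a),np.sin(a)],e@[-np.sin(a),np.cos(a)]])
E
python3 - <<'E'
from h import *
print(status.observe()["position"],delta([*rack(0,100),195]))
c,p,d=shot("top")
hsv=cv2.cvtColor(p,cv2.COLOR_RGB2HSV);H,S,V=[hsv[...,i].astype(int) for i in range(3)]
roi=np.zeros(H.shape,bool); roi[130:195,270:352]=1
for n,m in [("blue",(H>100)&(H<130)&(S>60)),("red",((H<6)|(H>172))&(S>150)&(V>110))]:
    k,l,st,ce=cv2.connectedComponentsWithStats(cv2.morphologyEx((m&roi).astype(np.uint8),cv2.MORPH_CLOSE,np.ones((7,7))))
    for i in range(1,k):
        if st[i,4]>15: print(n,ce[i].round(1),st[i,4],"rack",torack(onplane(c,*ce[i],46)).round(1))
E
```

```text
[ 513.45464322 -378.04510527  195.69671801] psi -3.81 deg; tool delta m: x 0.0176 y -0.5038 z 0.0007
blue [298.8 148.8] 78 rack [26.1 49.6]
blue [324. 149.] 81 rack [ 31.3 -23.4]
blue [335.7 161.8] 92 rack [ -3.7 -59.9]
red [316.  167.5] 58 rack [-24.8  -4.5]
```

arm_command(deltas=[[[0.0018, -0.042, 0], 0], [[0.0018, -0.042, 0], 0], [[0.0018, -0.042, 0], 0], [[0.0018, -0.042, 0], 0], [[0.0018, -0.042, 0], 0], [[0.0018, -0.042, 0], 0], [[0.0018, -0.042, 0], 0], [[0.0018, -0.042, 0], 0], [[0.0018, -0.042, 0], 0], [[0.0018, -0.042, 0], 0]])

```text
time_s: 5.7
position: [558.3, 40.2, 196.3]
ee_rot: [-0.001, 1.0, -0.03, 0.0]
ft_force: [0.6, 0.2, -2.0]
finger_gap: 19.5
gripper_force: 59.3
```

arm_command(deltas=[[[0, -0.042, 0], 0], [[0, -0.042, 0], 0], [[0, 0, 0], 0], [[0, 0, 0.03], 0], [[0, 0, 0.03], 0], [[0, 0, 0.025], 0], [[0, 0, 0], 0], [[0, 0, 0], 0]])

```text
time_s: 6.5
position: [561.6, 84.5, 112.5]
ee_rot: [-0.018, 1.0, 0.0, -0.001]
ft_force: [1.0, 0.1, -1.8]
finger_gap: 19.5
gripper_force: 59.3
```

Run:
```python
from h import *
print(status.observe()["position"],torack(status.observe()["position"]),delta([*rack(0,100),85]),delta([*rack(0,-150),85]))
c,p,d=shot("side")
cv2.imwrite("pics/s2.png",cv2.resize(p[150:260,200:380],None,fx=4,fy=4,interpolation=cv2.INTER_CUBIC)[...,::-1])
```

```text
[561.58005031  84.48195743 112.53058935] [-0.25651765 60.89884505] psi 0.02 deg; tool delta m: x 0.0029 y -0.0390 z 0.0275 psi 0.02 deg; tool delta m: x -0.0138 y 0.2104 z 0.0275
```

View pics/s2.png

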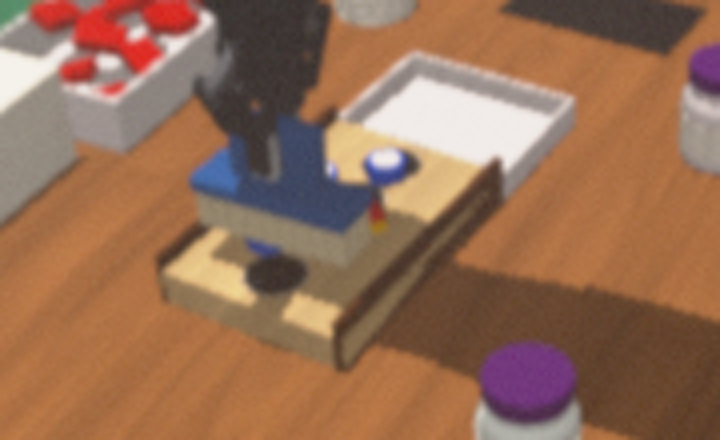

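The brush hovers over the cap at rack y≈50. The tool stopped short in y and turned slightly, so I'll check the joints.

Run:
```python
from h import *
s=status.observe();print(s["joints"].round(3),s["qd"].round(3),s["position"],s["ee_rot"].round(4),s["ft_force"].round(1))
```

```text
[ 0.     0.459 -0.228  0.883  0.036  3.141] [ 0.003 -0.014  0.01  -0.004  0.003 -0.003] [562.34676615  84.56431529 113.32259945] [-1.780e-02  9.998e-01  3.000e-04  4.000e-04] [ 0.7 -0.8 -1.3]
```

arm_command(deltas=[[[0, 0, -0.03], 0], [[0, 0, -0.03], 0], [[0, 0, 0], 0], [[0, 0, 0], 0], [[0, 0, 0], 0]])

```text
time_s: 7.05
position: [561.5, 82.7, 172.1]
ee_rot: [-0.018, 1.0, 0.001, -0.0]
ft_force: [0.8, 0.0, -2.2]
finger_gap: 19.7
gripper_force: 59.7
```

Run:
```python
from h import *
s=status.observe();print(s["joints"].round(3),s["qd"].round(3),s["position"],s["ee_rot"].round(4),s["ft_force"].round(1))
```

```text
[-3.000e-03  4.070e-01 -1.440e-01  1.021e+00  3.600e-02  3.137e+00] [ 0.002  0.012 -0.011 -0.002  0.001 -0.002] [561.45718681  82.73093013 172.09756686] [-1.790e-02  9.998e-01  8.000e-04 -3.000e-04] [ 0.8  0.  -2.2]
```

arm_command(deltas=[[[0, 0, 0], -8.5], [[0, 0, 0], -8.5], [[0, 0, 0], -8.5], [[0, 0, 0], -8.5], [[0, 0, 0], -8.5], [[0, 0, 0], -8.5], [[0, 0, 0], -8.5], [[0, 0, 0], -8.5], [[0, 0, 0], -8.5], [[0, 0, 0], -8.5]])

```text
time_s: 8.05
position: [561.0, 82.8, 171.2]
ee_rot: [-0.014, 0.735, 0.678, 0.011]
ft_force: [0.0, -0.1, -1.3]
finger_gap: 19.3
gripper_force: 59.4
```

arm_command(deltas=[[[0, 0, 0], -8.5], [[0, 0, 0], -8.5], [[0, 0, 0], -8.5], [[0, 0, 0], -8.5], [[0, 0, 0], -8.5], [[0, 0, 0], -8.5], [[0, 0, 0], -8.5], [[0, 0, 0], -8.5], [[0, 0, 0], -8.5], [[0, 0, 0], 0]])

```text
time_s: 9.05
position: [561.0, 82.8, 171.3]
ee_rot: [-0.004, 0.159, 0.987, 0.018]
ft_force: [-0.9, 0.2, -2.0]
finger_gap: 19.4
gripper_force: 59.4
```

Run:
```python
from h import *
from scipy.spatial.transform import Rotation as R
s=status.observe();print(s["joints"].round(3),s["position"],s["ee_rot"].round(4)); q=s["ee_rot"]
print(R.from_quat([*q[1:],q[0]]).as_matrix().round(3)); print(delta([*rack(0,100),130]))
```

```text
[-0.003  0.408 -0.145  1.021  0.036  0.316] [561.03199497  82.81524861 171.27621486] [-0.0039  0.1588  0.9872  0.0175]
[[-0.95   0.314 -0.002]
 [ 0.313  0.949  0.036]
 [ 0.013  0.033 -0.999]]
psi 161.73 deg; tool delta m: x 0.0095 y 0.0397 z 0.0413
```

arm_command(deltas=[[[0, 0, 0], -7.2], [[0, 0, 0], -7.2], [[0, 0, 0], 0], [[0, 0, 0], 0], [[0, 0, 0], 0]])

```text
time_s: 9.55
position: [561.5, 82.8, 172.0]
ee_rot: [-0.001, 0.037, 0.999, 0.018]
ft_force: [-0.2, 0.6, -1.9]
finger_gap: 19.8
gripper_force: 59.4
```

```bash
cat >> h.py <<'E'
from scipy.spatial.transform import Rotation as Rn
def delta(X):
    s=status.observe(); q=s["ee_rot"]; M=Rn.from_quat([*q[1:],q[0]]).as_matrix(); e=np.array(X)-s["position"]
    return "psi %.1f deg tilt %s; tool delta m %s"%(np.degrees(np.arctan2(M[1,0],M[0,0])),M[:2,2].round(3),(M.T@e/1e3).round(4))
E
python3 - <<'E'
from h import *
s=status.observe();print(s["joints"].round(3),s["position"])
print(delta([*rack(0,105),171])); print(delta([*rack(0,105),85.5]))
E
```

```text
[-0.003  0.407 -0.144  1.021  0.036  0.071] [561.51206139  82.84054543 171.96464571]
psi 175.8 deg tilt [-0.001  0.036]; tool delta m [0.0001 0.0457 0.0026]
psi 175.8 deg tilt [-0.001  0.036]; tool delta m [-0.0002  0.0426  0.088 ]
```

arm_command(deltas=[[[0, 0.0457, 0.0026], 0], [[0, 0, 0], 0], [[0, 0, 0.03], 0], [[0, 0, 0.03], 0], [[0, -0.002, 0.015], 0], [[0, -0.001, 0.009], 0], [[0, 0, 0], 0], [[0, 0, 0], 0], [[0, 0, 0], 0]])

```text
time_s: 10.45
position: [565.4, 128.6, 88.2]
ee_rot: [0.0, 0.035, 0.999, 0.018]
ft_force: [0.1, 0.3, -1.9]
finger_gap: 19.3
gripper_force: 60.0
```

Run:
```python
from h import *
s=status.observe();print(s["joints"].round(3),s["position"],s["ft_force"],torack(s["position"]))
print(delta([*rack(0,105),85.5])); print(delta([*rack(0,-150),85.5]))
```

```text
[ 0.077  0.502 -0.231  0.834  0.036  0.148] [565.42096042 128.55263654  88.2204889 ] [ 0.12762173  0.31992133 -1.93576383] [  0.65521231 105.12718546]
psi 176.0 deg tilt [0.001 0.036]; tool delta m [ 0.0007 -0.0002  0.0027]
psi 176.0 deg tilt [0.001 0.036]; tool delta m [-0.0003 -0.2551 -0.0065]
```

arm_command(deltas=[[[0, 0, 0.002], 0], [[0, -0.01, -0.0004], 0], [[0, -0.012, -0.0004], 0], [[0, -0.012, -0.0004], 0], [[0, -0.012, -0.0004], 0], [[0, -0.012, -0.0004], 0], [[0, -0.012, -0.0004], 0], [[0, -0.012, -0.0004], 0], [[0, -0.012, -0.0004], 0], [[0, -0.012, -0.0004], 0]])

```text
time_s: 11.45
position: [557.1, 21.8, 84.9]
ee_rot: [-0.001, 0.035, 0.999, 0.018]
ft_force: [0.5, 0.2, -1.8]
finger_gap: 19.7
gripper_force: 60.0
```

Run:
```python
from h import *
s=status.observe();print(s["position"],s["ft_force"],torack(s["position"]))
print(delta([*rack(0,-150),86]))
```

```text
[557.09791885  21.76971779  84.94521816] [ 0.46943459  0.15399    -1.79450763] [-0.57261027 -1.97256808]
psi 176.0 deg tilt [-0.001  0.036]; tool delta m [-0.0011 -0.1479 -0.0064]
```

arm_command(deltas=[[[0, -0.01, -0.0008], 0], [[0, -0.01, -0.0004], 0], [[0, -0.01, -0.0004], 0], [[0, -0.01, -0.0004], 0], [[0, -0.01, -0.0004], 0], [[0, -0.01, -0.0004], 0], [[0, -0.01, -0.0004], 0], [[0, -0.01, -0.0004], 0], [[0, -0.01, -0.0004], 0], [[0, -0.01, -0.0004], 0]])

```text
time_s: 12.45
position: [550.1, -77.9, 85.8]
ee_rot: [-0.001, 0.035, 0.999, 0.018]
ft_force: [0.1, 2.4, 2.3]
finger_gap: 19.4
gripper_force: 60.4
```

arm_command(deltas=[[[0, -0.01, -0.0004], 0], [[0, -0.01, -0.0004], 0], [[0, -0.01, -0.0004], 0], [[0, -0.01, -0.0004], 0], [[0, -0.005, -0.0002], 0], [[0, 0, 0], 0], [[0, 0, 0], 0]])

```text
time_s: 13.15
position: [547.5, -122.4, 86.8]
ee_rot: [-0.0, 0.035, 0.999, 0.018]
ft_force: [-0.8, 1.4, 9.6]
finger_gap: 19.4
gripper_force: 61.6
```

arm_command(deltas=[[[0, 0, -0.03], 0], [[0, 0, -0.04], 0], [[0, -0.02, -0.04], 0], [[0, -0.04, 0], 0], [[0, -0.04, 0], 0], [[0, -0.04, 0], 0], [[0, -0.04, 0], 0], [[0, 0, 0], 0]])

```text
time_s: 13.95
position: [533.5, -310.1, 188.3]
ee_rot: [-0.001, 0.037, 0.999, 0.017]
ft_force: [0.1, 0.0, -1.9]
finger_gap: 19.3
gripper_force: 60.2
```

Run:
```python
from h import *
s=status.observe();print(s["position"],s["joints"].round(2),s["ft_force"],torack(s["position"]))
c,p,d=shot("top"); c2,p2,d2=shot("side")
A=cv2.resize(p[120:215,265:405],None,fx=4,fy=4,interpolation=cv2.INTER_CUBIC)
B=cv2.resize(p2[140:250,230:370],None,fx=3,fy=3,interpolation=cv2.INTER_CUBIC)[:, :240*3]
im=np.zeros((600,800,3),np.uint8); im[:A.shape[0],:A.shape[1]]=A; 
cv2.imwrite("pics/t3.png",A[...,::-1]); cv2.imwrite("pics/s3.png",B[...,::-1])
```

```text
[ 533.46089905 -310.11026585  188.2913695 ] [-0.66  0.51  0.06  1.15  0.03 -0.59] [ 0.07348789  0.04587228 -1.90568821] [  -2.16268235 -334.68942054]
```

View pics/t3.png

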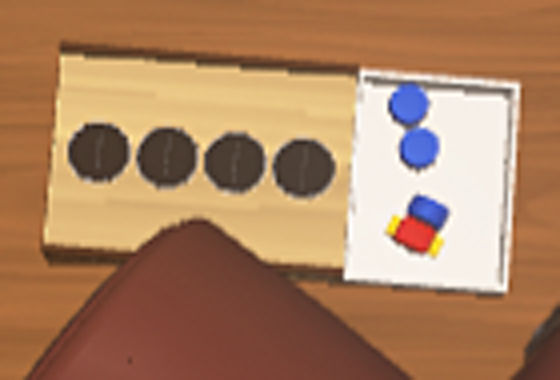

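The top crop shows all three caps and the sweet in the tray at crop (410,105), (420,148), (428,212), (415,235), and the board clear. Next the brush goes back.

Run:
```python
from h import *
print(delta([515,-381,188]));print(delta([515,-381,58]))
```

```text
psi 175.9 deg tilt [-0.002  0.037]; tool delta m [ 0.0134 -0.0762 -0.0022]
psi 175.9 deg tilt [-0.002  0.037]; tool delta m [ 0.0128 -0.081   0.1277]
```

arm_command(deltas=[[[0.0065, -0.038, -0.001], 0], [[0.0063, -0.038, -0.001], 0], [[0, -0.001, 0.03], 0], [[0, -0.001, 0.03], 0], [[0, -0.001, 0.03], 0], [[0, -0.001, 0.02], 0], [[0, 0, 0.01], 0], [[0, 0, 0.006], 0], [[0, 0, 0], 0], [[0, 0, 0], 0]])

```text
time_s: 15.05
position: [516.8, -380.0, 63.8]
ee_rot: [-0.0, 0.035, 0.999, 0.017]
ft_force: [-1.3, -0.5, -1.2]
finger_gap: 19.8
gripper_force: 60.2
```

Run:
```python
from h import *
print(status.observe()["position"],status.observe()["ft_force"],delta([515,-381,58]))
```

```text
[ 516.81543024 -380.00711921   63.78689856] [-1.2545681  -0.46549763 -1.16055577] psi 176.0 deg tilt [0.001 0.035]; tool delta m [ 0.0017 -0.0013  0.0057]
```

arm_command(deltas=[[[0, 0, 0.004], 0], [[0, 0, 0.002], 0], [[0, 0, 0], 0], [[0, 0, 0], 0]])

```text
time_s: 15.45
position: [516.4, -379.9, 57.2]
ee_rot: [-0.001, 0.035, 0.999, 0.018]
ft_force: [-0.5, 0.5, 3.4]
finger_gap: 19.0
gripper_force: 60.7
```

arm_command(deltas=[[[0, 0, 0], 0], [[0, 0, 0], 0], [[0, 0, 0], 0], [[0, 0, 0], 0], [[0, 0, 0], 0], [[0, 0, 0], 0], [[0, 0, 0], 0], [[0, 0, 0], 0]], hand=0)

```text
time_s: 16.25
position: [516.2, -379.6, 56.7]
ee_rot: [-0.001, 0.035, 0.999, 0.018]
ft_force: [0.2, 0.4, 1.2]
finger_gap: 85.4
gripper_force: 0.0
```

arm_command(deltas=[[[0, 0, -0.03], 0], [[0, 0, -0.04], 0], [[0, 0, -0.04], 0], [[0, 0, -0.04], 0], [[0, 0, -0.04], 0], [[0, 0, 0], 0], [[0, 0, 0], 0]])

```text
time_s: 16.95
position: [516.7, -386.8, 247.3]
ee_rot: [-0.0, 0.035, 0.999, 0.017]
ft_force: [0.2, 0.8, -0.7]
finger_gap: 86.0
gripper_force: 0.0
```

Run:
```python
from h import *
s=status.observe();print(s["position"],s["joints"].round(2))
c,p,d=shot("wrist","w4.png")
for n,(a,b) in dict(p1=(489.5,426.9),p2=(495.8,387),p3=(503.8,349)).items(): print(n,delta([a,b,235]))
```

```text
[ 516.6517667  -386.75021848  247.29812011] [-0.77  0.54  0.28  1.33  0.03 -0.7 ]
p1 psi 176.0 deg tilt [-0.001  0.036]; tool delta m [0.0832 0.8084 0.0405]
p2 psi 176.0 deg tilt [-0.001  0.036]; tool delta m [0.0741 0.7691 0.039 ]
p3 psi 176.0 deg tilt [-0.001  0.036]; tool delta m [0.0635 0.7317 0.0376]
```

View pics/w4.png

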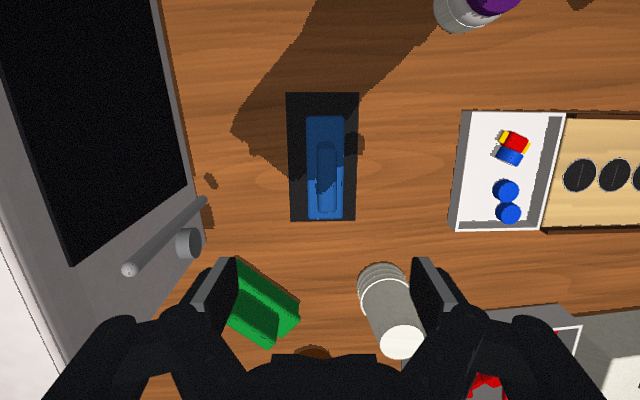

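The brush stands inside the mat, at (325,167) against the mat middle (322,157). Now the posts. I'll go above post 3 and turn the tool so the fingers close across the stand.

arm_command(deltas=[[[0.004, 0.0455, 0.0016], 0], [[0.004, 0.0455, 0.0016], 0], [[0.004, 0.0455, 0.0016], 0], [[0.004, 0.0455, 0.0016], 0], [[0.004, 0.0455, 0.0016], 0], [[0.004, 0.0455, 0.0016], 0], [[0.004, 0.0455, 0.0016], 0], [[0.004, 0.0455, 0.0016], 0], [[0.004, 0.0455, 0.0016], 0], [[0.004, 0.0455, 0.0016], 0]])

```text
time_s: 18.0
position: [506.7, 72.4, 245.4]
ee_rot: [-0.002, 0.035, 0.999, 0.018]
ft_force: [0.8, -0.2, -0.0]
finger_gap: 85.2
gripper_force: 0.0
```

arm_command(deltas=[[[0.004, 0.0455, 0.0016], 0], [[0.004, 0.0455, 0.0016], 0], [[0.004, 0.0455, 0.0016], 0], [[0.004, 0.0455, 0.0016], 0], [[0.004, 0.0455, 0.0016], 0], [[0.004, 0.0455, 0.0016], 0], [[0, 0, 0], 8.4], [[0, 0, 0], 8.4], [[0, 0, 0], 8.4], [[0, 0, 0], 8.4]])

```text
time_s: 19.0
position: [502.1, 344.5, 245.2]
ee_rot: [-0.007, 0.325, 0.946, 0.016]
ft_force: [-0.1, -0.1, 0.7]
finger_gap: 85.4
gripper_force: 0.0
```

arm_command(deltas=[[[0, 0, 0], 8.4], [[0, 0, 0], 8.4], [[0, 0, 0], 8.4], [[0, 0, 0], 8.4], [[0, 0, 0], 8.4], [[0, 0, 0], 0], [[0, 0, 0], 0], [[0, 0, 0], 0]])

```text
time_s: 19.8
position: [502.9, 344.6, 246.5]
ee_rot: [-0.012, 0.639, 0.769, 0.013]
ft_force: [-0.4, 0.1, 0.2]
finger_gap: 85.4
gripper_force: 0.0
```

Run:
```python
from h import *
s=status.observe();print(s["position"],s["joints"].round(2))
c,p,d=shot("wrist","w5.png")
print(delta([503.8,349,235]))
for P in [(489.5,426.9),(495.8,387),(503.8,349)]: print(px(c,[*P,106]))
```

```text
[502.86708949 344.60288942 246.54356356] [0.46 0.43 0.1  1.22 0.03 1.85]
psi 100.6 deg tilt [-0.001  0.036]; tool delta m [0.0037 0.0016 0.0119]
[325.31095839 100.79577251]
[324.04190017 145.82160557]
[324.94379219 185.97566142]
```

View pics/w5.png

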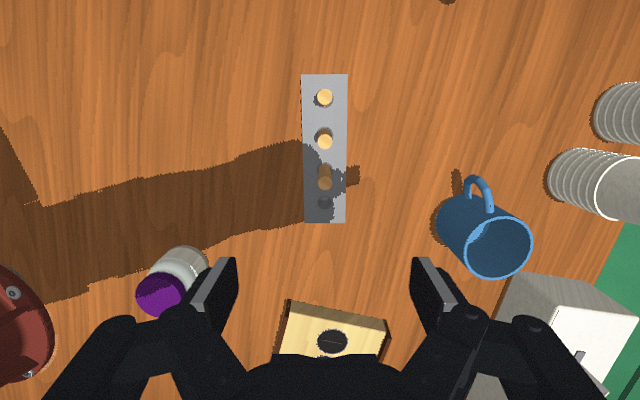

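Post tops show at (325,97), (325,141) and (325,182), about 4 px from the prediction. I'll refine from this close view.

Run:
```python
from h import *
z=np.load("pics/last_wrist.npz"); p,d=z["p"],z["d"]; c=get_calibration("wrist")
v,u=np.mgrid[80:200,300:350]; u=u.ravel();v=v.ravel()
P=np.array([atdepth(c,a,b,d[b,a]) for a,b in zip(u,v)]); k=(P[:,2]>102)&(P[:,2]<110)
Q=P[k]; vv=v[k]
for lo,hi in [(80,118),(118,160),(160,200)]:
    q=Q[(vv>lo)&(vv<hi)]; m=q.mean(0); print(len(q),m.round(1),np.ptp(q,axis=0).round(1))
    print(delta([m[0],m[1],235]), delta([m[0],m[1],66]))
# seals from wrist for a check later
```

```text
195 [488.1 430.4 106. ] [13.5 13.3  5.2]
psi 100.6 deg tilt [-0.001  0.036]; tool delta m [0.0865 0.0011 0.0148] psi 100.6 deg tilt [-0.001  0.036]; tool delta m [0.0806 0.0002 0.1837]
176 [495.5 391.9 105.8] [13.4 13.5  5.6]
psi 100.6 deg tilt [-0.001  0.036]; tool delta m [0.0474 0.0013 0.0135] psi 100.6 deg tilt [-0.001  0.036]; tool delta m [0.0414 0.0004 0.1823]
160 [502.9 352.7 105.8] [13.3 13.6  5.4]
psi 100.6 deg tilt [-0.001  0.036]; tool delta m [0.0075 0.0014 0.0121] psi 100.6 deg tilt [-0.001  0.036]; tool delta m [0.0015 0.0005 0.1809]
```

arm_command(deltas=[[[0.0015, 0.0005, 0.04], 0], [[0, 0, 0.04], 0], [[0, 0, 0.04], 0], [[0, 0, 0.03], 0], [[0, 0, 0.02], 0], [[0, 0, 0.01], 0], [[0, 0, 0], 0], [[0, 0, 0], 0]])

```text
time_s: 20.65
position: [503.8, 353.0, 68.3]
ee_rot: [-0.011, 0.64, 0.768, 0.014]
ft_force: [0.0, 0.8, 1.0]
finger_gap: 85.2
gripper_force: 0.0
```

arm_command(deltas=[[[0, 0, 0], 0], [[0, 0, 0], 0], [[0, 0, 0], 0], [[0, 0, 0], 0], [[0, 0, 0], 0], [[0, 0, 0], 0], [[0, 0, 0], 0], [[0, 0, 0], 0], [[0, 0, 0], 0], [[0, 0, 0], 0]], hand=1)

```text
time_s: 21.65
position: [503.3, 352.8, 67.7]
ee_rot: [-0.012, 0.64, 0.768, 0.014]
ft_force: [-2.2, 0.2, 5.3]
finger_gap: 12.7
gripper_force: 58.4
```

Run:
```python
from h import *
s=status.observe();print(s["position"],s["ft_force"],s["moment"],s["finger_gap"])
```

```text
[503.29318115 352.83036667  67.69071801] [-2.19184721  0.16992032  5.27481176] [-0.14872445  0.47135183 -0.03500338] 12.735412031334691
```

Run:
```python
from h import *
s=status.observe();P=s["position"]
print(delta([P[0],P[1],P[2]+50]),delta([P[0],P[1],P[2]+130]),delta([*rack(0,-30),P[2]+130]))
```

```text
psi 100.4 deg tilt [-0.     0.036]; tool delta m [ 0.0018  0.0003 -0.05  ] psi 100.4 deg tilt [-0.     0.036]; tool delta m [ 0.0046  0.0008 -0.1299] psi 100.4 deg tilt [-0.     0.036]; tool delta m [-0.3578 -0.0124 -0.1429]
```

arm_command(deltas=[[[0.0007, 0.0001, -0.02], 0], [[0.0013, 0.0002, -0.036], 0], [[0.0013, 0.0002, -0.037], 0], [[0.0013, 0.0002, -0.037], 0], [[0, 0, 0], 0]])

```text
time_s: 22.15
position: [505.7, 354.1, 202.6]
ee_rot: [-0.01, 0.64, 0.768, 0.017]
ft_force: [1.0, 0.2, -0.7]
finger_gap: 12.4
gripper_force: 59.1
```

arm_command(deltas=[[[-0.0453, -0.0016, -0.0016], 0], [[-0.0453, -0.0016, -0.0016], 0], [[-0.0453, -0.0016, -0.0016], 0], [[-0.0453, -0.0016, -0.0016], 0], [[-0.0453, -0.0016, -0.0016], 0], [[-0.0453, -0.0016, -0.0016], 0], [[-0.0453, -0.0016, -0.0016], 0], [[-0.0453, -0.0016, -0.0016], 0], [[0, 0, 0], 7.1], [[0, 0, 0], 7.1]])

```text
time_s: 23.15
position: [556.0, -8.0, 196.5]
ee_rot: [-0.014, 0.733, 0.68, 0.012]
ft_force: [-0.3, -0.0, 0.0]
finger_gap: 12.3
gripper_force: 59.1
```

arm_command(deltas=[[[0, 0, 0], 0], [[0, 0, 0], 0], [[0, 0, 0], 0]])

```text
time_s: 23.45
position: [555.9, -5.9, 197.1]
ee_rot: [-0.013, 0.729, 0.684, 0.012]
ft_force: [-0.7, 0.0, -0.5]
finger_gap: 12.4
gripper_force: 59.1
```

Run:
```python
from h import *
s=status.observe();print(s["position"],s["joints"].round(2),s["finger_gap"])
c,p,d=shot("wrist","w6.png")
hsv=cv2.cvtColor(p,cv2.COLOR_RGB2HSV)
for i in range(4):
    X=rack(0,75-50*i); e=px(c,[*X,30]); 
    print(i+1,X.round(1),e.round(1))
m=(hsv[...,2]<70).astype(np.uint8); k,l,st,ce=cv2.connectedComponentsWithStats(m)
for i in range(1,k):
    if 200<st[i,4]<6000: print(ce[i].round(1),st[i].tolist(),onplane(c,*ce[i],30).round(1), torack(onplane(c,*ce[i],30)).round(1))
```

```text
[555.93898999  -5.87748228 197.11126213] [-0.16  0.37 -0.13  1.08  0.04  1.47] 12.395004208668452
1 [562.8  98.5] [324.7  78.4]
2 [559.5  48.6] [324.5 131. ]
3 [556.1  -1.2] [324.3 179.2]
4 [552.8 -51.1] [324.1 223.4]
[62.1 20.8] [36, 0, 40, 40, 638] [316.8 169.5  30. ] [-250.1  129.5]
[251.7 178.1] [244, 35, 16, 220, 978] [479.6   4.9  30. ] [-76.8 -24. ]
[395.2 140.5] [387, 36, 17, 218, 491] [630.9  34.7  30. ] [72.2 15.8]
[323.5  75.6] [301, 52, 46, 47, 1623] [561.8 101.1  30. ] [-1.1 77.5]
[323.2 128.5] [302, 107, 43, 44, 1406] [558.3  51.2  30. ] [-1.3 27.5]
[323.  177.1] [303, 158, 41, 40, 1298] [555.    1.1  30. ] [ -1.3 -22.7]
[322.3 217.1] [303, 203, 40, 34, 612] [551.3 -43.6  30. ] [ -2.  -67.6]
```

View pics/w6.png

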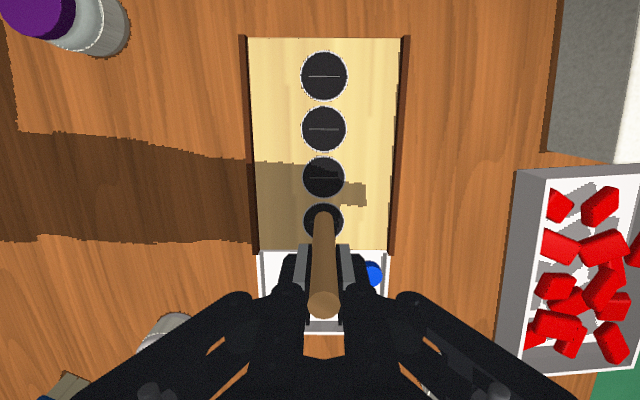

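The seals show at (323,76), (323,128), (323,177) and (322,220). The held post is seen from its top at (323,305) to its foot at about (323,215). Now I'll check the foot's offset from the TCP.

Run:
```python
from h import *
z=np.load("pics/last_wrist.npz"); p,d=z["p"],z["d"]; c=get_calibration("wrist")
P=status.observe()["position"]
for dy in (-2,0,2): print(dy,px(c,[P[0],P[1]+dy+7,P[2]-61.7]).round(1),px(c,[P[0],P[1]+dy,P[2]+38.3]).round(1))
A=p[195:340,300:346]; hsv=cv2.cvtColor(A,cv2.COLOR_RGB2HSV)
m=(hsv[...,1]>60)&(hsv[...,0]<25); 
for v in range(0,145,6): 
    x=np.flatnonzero(m[v]); print(v+195,(x.min()+300,x.max()+300,len(x)) if len(x) else None, d[v+195,323],end=";")
print(delta([561.8,101.1,125])); print(delta([561.8,101.1,96]))
```

```text
-2 [323.9 212.2] [324.6 308.2]
0 [323.7 209.5] [324.3 304.1]
2 [323.5 206.9] [324. 300.]
195 (np.int64(300), np.int64(345), 21) 324.07376;201 (np.int64(300), np.int64(345), 45) 327.3148;207 (np.int64(300), np.int64(345), 15) 328.84204;213 (np.int64(300), np.int64(345), 21) 213.46854;219 (np.int64(300), np.int64(345), 23) 203.16878;225 (np.int64(300), np.int64(345), 25) 192.04442;231 (np.int64(300), np.int64(345), 31) 182.97722;237 (np.int64(300), np.int64(345), 42) 174.6563;243 (np.int64(300), np.int64(345), 46) 165.76051;249 (np.int64(311), np.int64(335), 25) 159.72533;255 (np.int64(311), np.int64(335), 25) 153.28362;261 (np.int64(311), np.int64(335), 25) 147.05899;267 (np.int64(311), np.int64(336), 26) 141.68903;273 (np.int64(310), np.int64(336), 27) 136.76527;279 (np.int64(310), np.int64(337), 28) 132.88298;285 (np.int64(309), np.int64(337), 29) 126.68058;291 (np.int64(309), np.int64(338), 30) 123.47208;297 (np.int64(309), np.int64(338), 30) 124.66159;303 (np.int64(307), np.int64(340), 34) 125.59007;309 (np.int64(308), np.int64(339), 32) 125.19441;315 (np.int64(313), np.int64(334), 22) 126.26731;321 None 400.61255;327 None 389.3405;333 None 382.15683;339 (np.int64(304), np.int64(343), 40) 417.72876;psi 86.4 deg tilt [-0.001  0.036]; tool delta m [ 0.1045 -0.0007  0.076 ]
psi 86.4 deg tilt [-0.001  0.036]; tool delta m [ 0.1034 -0.0007  0.105 ]
```

arm_command(deltas=[[[0.0354, -0.0003, 0.0013], 0], [[0.0355, -0.0003, 0.0014], 0], [[0.0355, -0.0001, 0.0013], 0], [[-0.001, 0, 0.03], 0], [[-0.001, 0, 0.03], 0], [[-0.001, 0, 0.02], 0], [[0, 0, 0.015], 0], [[0, 0, 0], 0], [[0, 0, 0], 0], [[0, 0, 0], 0]])

```text
time_s: 24.5
position: [562.9, 100.6, 103.2]
ee_rot: [-0.013, 0.73, 0.683, 0.013]
ft_force: [0.7, 0.7, 0.1]
finger_gap: 12.5
gripper_force: 59.1
```

Run:
```python
from h import *
s=status.observe();print(s["position"],s["ft_force"].round(2))
print(delta([561.8,101.1,92]))
```

```text
[562.91550228 100.60437329 103.20920655] [0.7  0.66 0.12]
psi 86.2 deg tilt [0.001 0.036]; tool delta m [ 0.     -0.0011  0.0112]
```

arm_command(deltas=[[[0, -0.0011, 0.006], 0], [[0, 0, 0.003], 0], [[0, 0, 0.002], 0], [[0, 0, 0.001], 0], [[0, 0, 0], 0], [[0, 0, 0], 0]])

```text
time_s: 25.1
position: [561.4, 101.0, 91.4]
ee_rot: [-0.013, 0.73, 0.683, 0.013]
ft_force: [-3.8, 0.3, 12.1]
finger_gap: 12.6
gripper_force: 61.0
```

arm_command(deltas=[[[0, 0, 0.001], 0], [[0, 0, 0], 0], [[0, 0, 0], 0]])

```text
time_s: 25.4
position: [561.7, 101.1, 91.2]
ee_rot: [-0.013, 0.73, 0.683, 0.013]
ft_force: [-5.1, 0.7, 21.0]
finger_gap: 12.7
gripper_force: 62.2
```

arm_command(deltas=[[[0, 0, 0.001], 0], [[0, 0, 0], 0], [[0, 0, 0], 0]])

```text
time_s: 25.7
position: [562.0, 101.2, 91.0]
ee_rot: [-0.012, 0.73, 0.683, 0.013]
ft_force: [-6.9, -0.1, 30.0]
finger_gap: 12.5
gripper_force: 63.5
```

Contact is at TCP z≈91.7, stiffness about 9 N/mm. I'll back off a bit and drag a 2.5 mm ring.

arm_command(deltas=[[[0.0025, 0, -0.0013], 0], [[-0.00073, 0.00177, 0], 0], [[-0.00177, 0.00073, 0], 0], [[-0.00177, -0.00073, 0], 0], [[-0.00073, -0.00177, 0], 0], [[0, 0, 0], 0]])

```text
time_s: 26.3
position: [561.7, 100.3, 91.2]
ee_rot: [-0.014, 0.73, 0.684, 0.014]
ft_force: [-3.3, 7.2, 16.1]
finger_gap: 12.5
gripper_force: 60.9
```

arm_command(deltas=[[[0.00073, -0.00177, -0.0005], 0], [[0.00177, -0.00073, 0], 0], [[0.00177, 0.00073, 0], 0], [[0.00073, 0.00177, 0], 0], [[0, 0, 0], 0]])

```text
time_s: 26.8
position: [561.7, 102.5, 91.2]
ee_rot: [-0.012, 0.73, 0.683, 0.012]
ft_force: [-4.2, -4.7, 14.3]
finger_gap: 12.4
gripper_force: 60.9
```

arm_command(deltas=[[[0.0028, 0, 0], 0], [[-0.0007, 0.00265, 0], 0], [[-0.00194, 0.00194, 0], 0], [[-0.00265, 0.0007, 0], 0], [[0, 0, 0], 0]])

```text
time_s: 27.3
position: [565.7, 102.0, 89.7]
ee_rot: [-0.015, 0.73, 0.683, 0.013]
ft_force: [-2.5, 6.6, 3.3]
finger_gap: 12.5
gripper_force: 59.6
```

The z dropped and the force fell, so the foot is in the hole. Relax sideways and push down.

arm_command(deltas=[[[0.0007, -0.0003, 0.001], 0], [[0, 0, 0.002], 0], [[0, 0, 0.002], 0], [[0, 0, 0], 0], [[0, 0, 0], 0]])

```text
time_s: 27.8
position: [565.1, 102.6, 84.4]
ee_rot: [-0.015, 0.73, 0.683, 0.012]
ft_force: [-2.1, 5.5, 0.7]
finger_gap: 12.5
gripper_force: 59.4
```

arm_command(deltas=[[[0, 0, 0.004], 0], [[0, 0, 0.004], 0], [[0, 0, 0.004], 0], [[0, 0, 0.003], 0], [[0, 0, 0], 0], [[0, 0, 0], 0]])

```text
time_s: 28.4
position: [565.0, 103.0, 69.2]
ee_rot: [-0.015, 0.73, 0.683, 0.012]
ft_force: [-1.6, 5.9, -2.1]
finger_gap: 12.1
gripper_force: 59.1
```

arm_command(deltas=[[[0, 0, 0.001], 0], [[0, 0, 0.001], 0], [[0, 0, 0], 0], [[0, 0, 0], 0]])

```text
time_s: 28.8
position: [565.1, 103.2, 67.7]
ee_rot: [-0.015, 0.73, 0.683, 0.012]
ft_force: [-3.6, 4.3, 4.6]
finger_gap: 12.4
gripper_force: 59.9
```

arm_command(deltas=[[[0, 0, 0], 0], [[0, 0, 0], 0], [[0, 0, 0], 0], [[0, 0, 0], 0], [[0, 0, 0], 0], [[0, 0, 0], 0], [[0, 0, 0], 0], [[0, 0, 0], 0]], hand=0)

```text
time_s: 29.6
position: [566.1, 102.1, 68.0]
ee_rot: [-0.013, 0.73, 0.683, 0.012]
ft_force: [-0.2, -0.5, 0.3]
finger_gap: 85.5
gripper_force: 0.0
```

arm_command(deltas=[[[0, 0, -0.02], 0], [[0, 0, -0.03], 0], [[0, 0, -0.04], 0], [[0, 0, -0.04], 0], [[0, 0, 0], -7.1], [[0, 0, 0], -7.1], [[0, 0, 0], 0], [[0, 0, 0], 0]])

```text
time_s: 30.4
position: [566.0, 97.5, 197.7]
ee_rot: [-0.012, 0.641, 0.767, 0.013]
ft_force: [-0.4, -0.9, -0.6]
finger_gap: 85.3
gripper_force: 0.0
```

Run:
```python
from h import *
s=status.observe();print(s["position"],s["ft_force"].round(2))
print(delta([495.5,385,200]),delta([488.1,423,200]))
c,p,d=shot("top"); 
v,u=np.mgrid[130:185,270:350]; P=np.array([atdepth(c,a,b,d[b,a]) for a,b in zip(u.ravel(),v.ravel())]); 
hsv=cv2.cvtColor(p,cv2.COLOR_RGB2HSV); Q=P[(P[:,2]>98)&(P[:,2]<112)]; print(len(Q),Q.mean(0) if len(Q) else "")
```

```text
[565.95219753  97.50948831 197.69100914] [-0.41 -0.92 -0.63]
psi 100.2 deg tilt [-0.001  0.036]; tool delta m [ 0.2953 -0.0184  0.0081] psi 100.2 deg tilt [-0.001  0.036]; tool delta m [ 0.334  -0.019   0.0094]
0
```

arm_command(deltas=[[[0.0425, -0.0026, 0.0012], 0], [[0.0425, -0.0026, 0.0012], 0], [[0.0425, -0.0026, 0.0012], 0], [[0.0425, -0.0026, 0.0012], 0], [[0.0425, -0.0026, 0.0012], 0], [[0.0425, -0.0026, 0.0012], 0], [[0.0425, -0.0026, 0.0012], 0], [[0, 0, 0], 0], [[0, 0, 0], 0], [[0, 0, 0], 0]])

```text
time_s: 31.45
position: [494.6, 386.1, 199.6]
ee_rot: [-0.012, 0.641, 0.768, 0.013]
ft_force: [-0.1, -0.2, -0.8]
finger_gap: 85.4
gripper_force: 0.0
```

Run:
```python
from h import *
s=status.observe();print(s["position"],s["ft_force"].round(2))
print(delta([495.5,391.9,67.5]))
```

```text
[494.5955418  386.07212622 199.57576118] [-0.1  -0.16 -0.76]
psi 100.3 deg tilt [-0.001  0.035]; tool delta m [0.001  0.0012 0.1322]
```

arm_command(deltas=[[[0.001, 0.001, 0.03], 0], [[0, 0, 0.04], 0], [[0, 0, 0.03], 0], [[0, 0, 0.02], 0], [[0, 0, 0.012], 0], [[0, 0, 0], 0], [[0, 0, 0], 0]])

```text
time_s: 32.15
position: [496.0, 392.5, 68.9]
ee_rot: [-0.011, 0.64, 0.768, 0.014]
ft_force: [0.0, 0.5, 0.4]
finger_gap: 85.4
gripper_force: 0.0
```

arm_command(deltas=[[[0, 0, 0], 0], [[0, 0, 0], 0], [[0, 0, 0], 0], [[0, 0, 0], 0], [[0, 0, 0], 0], [[0, 0, 0], 0], [[0, 0, 0], 0], [[0, 0, 0], 0], [[0, 0, 0], 0], [[0, 0, 0], 0]], hand=1)

```text
time_s: 33.15
position: [495.3, 393.0, 68.3]
ee_rot: [-0.012, 0.64, 0.768, 0.014]
ft_force: [-0.8, 0.2, 5.9]
finger_gap: 12.5
gripper_force: 58.4
```

Run:
```python
from h import *
s=status.observe();P=s["position"];print(P,s["ft_force"].round(2))
print(delta([P[0],P[1],P[2]+100]),delta([558.3,54.5,P[2]+100]))
```

```text
[495.3236008  392.96350927  68.32365926] [-0.82  0.21  5.92]
psi 100.4 deg tilt [-0.     0.036]; tool delta m [ 0.0036  0.0006 -0.0999] psi 100.4 deg tilt [-0.     0.036]; tool delta m [-0.3405  0.0014 -0.1122]
```

arm_command(deltas=[[[0.0007, 0.0001, -0.02], 0], [[0.0013, 0.0002, -0.036], 0], [[0.0013, 0.0002, -0.037], 0], [[0.0013, 0.0002, -0.037], 0], [[0, 0, 0], 0]])

```text
time_s: 33.65
position: [497.5, 394.2, 203.2]
ee_rot: [-0.01, 0.64, 0.768, 0.017]
ft_force: [1.0, 0.7, -0.8]
finger_gap: 12.3
gripper_force: 59.2
```

arm_command(deltas=[[[-0.0437, 0.0001, -0.0016], 0], [[-0.0437, 0.0001, -0.0016], 0], [[-0.0437, 0.0001, -0.0016], 0], [[-0.0437, 0.0001, -0.0016], 0], [[-0.0437, 0.0001, -0.0016], 0], [[-0.0437, 0.0001, -0.0016], 0], [[-0.0437, 0.0001, -0.0016], 0], [[-0.0437, 0.0001, -0.0016], 0], [[0, 0, 0], 7.1], [[0, 0, 0], 7.1]])

```text
time_s: 34.65
position: [559.0, 47.2, 197.6]
ee_rot: [-0.014, 0.733, 0.68, 0.012]
ft_force: [0.2, 1.1, -0.8]
finger_gap: 12.5
gripper_force: 59.1
```

arm_command(deltas=[[[0, 0, 0], 0], [[0, 0, 0], 0], [[0, 0, 0], 0]])

```text
time_s: 34.95
position: [558.9, 49.2, 198.3]
ee_rot: [-0.013, 0.729, 0.684, 0.012]
ft_force: [0.4, 0.6, -0.6]
finger_gap: 12.3
gripper_force: 59.1
```

Run:
```python
from h import *
s=status.observe();P=s["position"];print(P,s["ft_force"].round(2))
print(delta([558.3,52,97]))
c,p,d=shot("wrist"); 
for dy in (-3,-1.5,0,1.5): print(dy,px(c,[P[0],P[1]+dy+7,P[2]-62.3]).round(1),px(c,[P[0],P[1]+dy,P[2]+37.7]).round(1))
A=cv2.resize(p[40:340,240:410],None,fx=2.5,fy=2,interpolation=cv2.INTER_CUBIC); cv2.imwrite("pics/w7.png",A[...,::-1])
print([int(x) for x in d[195:240,323]])
```

```text
[558.93170421  49.1812123  198.26315126] [ 0.42  0.57 -0.58]
psi 86.4 deg tilt [-0.001  0.036]; tool delta m [-0.0008 -0.0005  0.1013]
-3 [324.  213.2] [324.8 309.4]
-1.5 [323.9 211.2] [324.5 306.3]
0 [323.8 209.3] [324.3 303.3]
1.5 [323.6 207.3] [324.1 300.2]
[325, 327, 326, 327, 327, 327, 327, 328, 328, 329, 329, 330, 329, 329, 331, 0, 331, 218, 215, 214, 210, 209, 209, 206, 205, 202, 200, 199, 197, 195, 194, 191, 191, 189, 188, 185, 185, 183, 182, 180, 179, 177, 177, 175, 174]
```

View pics/w7.png

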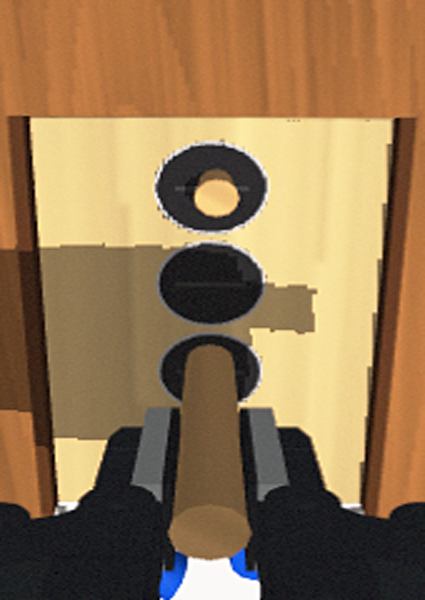

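The first post stands home under seal 1, at crop (215,190). The held foot is about 1.5 mm behind the TCP. I'll descend onto seal 2.

arm_command(deltas=[[[0, -0.0005, 0.03], 0], [[0, 0, 0.03], 0], [[0, 0, 0.025], 0], [[0, 0, 0.015], 0], [[0, 0, 0], 0], [[0, 0, 0], 0], [[0, 0, 0], 0]])

```text
time_s: 35.7
position: [559.4, 52.5, 99.7]
ee_rot: [-0.013, 0.73, 0.683, 0.013]
ft_force: [0.7, -0.3, 0.6]
finger_gap: 12.9
gripper_force: 59.2
```

Run:
```python
from h import *
print(status.observe()["position"],delta([558.3,52.7,92]))
```

```text
[559.37905371  52.53439473  99.72892462] psi 86.2 deg tilt [0.001 0.036]; tool delta m [-0.0002 -0.0011  0.0077]
```

arm_command(deltas=[[[0, -0.0011, 0.004], 0], [[0, 0, 0.002], 0], [[0, 0, 0.0015], 0], [[0, 0, 0.001], 0], [[0, 0, 0], 0], [[0, 0, 0], 0]])

```text
time_s: 36.3
position: [558.2, 52.9, 92.0]
ee_rot: [-0.013, 0.73, 0.683, 0.013]
ft_force: [-4.1, 0.8, 18.7]
finger_gap: 12.7
gripper_force: 61.7
```

arm_command(deltas=[[[0.003, 0, -0.0005], 0], [[-0.00088, 0.00212, 0], 0], [[-0.00212, 0.00088, 0], 0], [[-0.00212, -0.00088, 0], 0], [[-0.00088, -0.00212, 0], 0], [[0, 0, 0], 0]])

```text
time_s: 36.9
position: [558.1, 51.4, 92.1]
ee_rot: [-0.014, 0.73, 0.684, 0.014]
ft_force: [-2.1, 7.3, 13.4]
finger_gap: 12.4
gripper_force: 60.6
```

arm_command(deltas=[[[0.00088, -0.00212, 0], 0], [[0.00212, -0.00088, 0], 0], [[0.00212, 0.00088, 0], 0], [[0.00088, 0.00212, 0], 0], [[0, 0, 0], 0]])

```text
time_s: 37.4
position: [558.2, 54.5, 92.0]
ee_rot: [-0.012, 0.73, 0.683, 0.011]
ft_force: [-3.7, -6.7, 13.6]
finger_gap: 12.3
gripper_force: 60.9
```

arm_command(deltas=[[[0.0025, 0, 0], 0], [[-0.00074, 0.00275, 0], 0], [[-0.002, 0.002, 0], 0], [[-0.00275, 0.00074, 0], 0], [[0, 0, 0], 0]])

```text
time_s: 37.9
position: [560.6, 54.1, 91.7]
ee_rot: [-0.016, 0.73, 0.683, 0.012]
ft_force: [-11.8, 7.9, 22.2]
finger_gap: 12.4
gripper_force: 64.0
```

arm_command(deltas=[[[0.001, 0, 0], 0], [[0.001, 0, 0], 0], [[0, 0, 0], 0]])

```text
time_s: 38.2
position: [560.7, 55.4, 91.7]
ee_rot: [-0.015, 0.73, 0.683, 0.011]
ft_force: [-12.3, 3.4, 21.3]
finger_gap: 12.5
gripper_force: 63.9
```

arm_command(deltas=[[[0, -0.001, 0], 0], [[0, -0.001, 0], 0], [[0, 0, 0], 0]])

```text
time_s: 38.5
position: [559.8, 55.4, 91.8]
ee_rot: [-0.014, 0.73, 0.683, 0.012]
ft_force: [-8.2, 2.4, 18.7]
finger_gap: 12.2
gripper_force: 61.9
```

Run:
```python
from h import *
s=status.observe();print(s["position"],s["ft_force"].round(2),s["moment"].round(2),delta(s["position"]))
```

```text
[559.80381381  55.40998325  91.80119269] [-8.16  2.39 18.73] [0.92 2.27 0.04] psi 86.2 deg tilt [-0.002  0.037]; tool delta m [0. 0. 0.]
```

arm_command(deltas=[[[0.0005, 0.001, -0.0013], 0], [[-0.001, 0.0006, 0], 0], [[-0.0015, 0.0002, 0], 0], [[0, 0, 0], 0]])

```text
time_s: 38.9
position: [563.2, 52.5, 92.1]
ee_rot: [-0.013, 0.73, 0.683, 0.013]
ft_force: [-0.4, 1.7, 4.4]
finger_gap: 12.5
gripper_force: 59.5
```

arm_command(deltas=[[[-0.0019, -0.0004, 0], 0], [[-0.0016, -0.0011, 0], 0], [[-0.0011, -0.0016, 0], 0], [[-0.0004, -0.0019, 0], 0], [[0, 0, 0], 0]])

```text
time_s: 39.4
position: [558.4, 47.5, 92.3]
ee_rot: [-0.012, 0.73, 0.683, 0.013]
ft_force: [2.1, 0.7, 5.8]
finger_gap: 12.3
gripper_force: 59.7
```

arm_command(deltas=[[[0.0004, -0.0019, 0], 0], [[0.0011, -0.0016, 0], 0], [[0.0016, -0.0011, 0], 0], [[0.0019, -0.0004, 0], 0], [[0, 0, 0], 0]])

```text
time_s: 39.9
position: [553.2, 51.9, 92.3]
ee_rot: [-0.012, 0.73, 0.683, 0.011]
ft_force: [1.1, -3.2, 6.4]
finger_gap: 12.6
gripper_force: 59.9
```

270→360.

arm_command(deltas=[[[0.0019, 0.0004, 0], 0], [[0.0016, 0.0011, 0], 0], [[0.0011, 0.0016, 0], 0], [[0.0004, 0.0019, 0], 0], [[0, 0, 0], 0]])

```text
time_s: 40.4
position: [555.8, 56.0, 92.1]
ee_rot: [-0.013, 0.73, 0.683, 0.009]
ft_force: [-7.4, -4.4, 14.6]
finger_gap: 12.8
gripper_force: 61.6
```

arm_command(deltas=[[[0, 0, -0.003], 0], [[-0.005, 0.005, 0], 0], [[0, 0, 0.003], 0], [[0, 0, 0], 0], [[0.0019, -0.0004, 0], 0], [[0.0016, -0.0011, 0], 0], [[0.0011, -0.0016, 0], 0], [[0.0004, -0.0019, 0], 0], [[0, 0, 0], 0]])

```text
time_s: 41.3
position: [558.2, 58.0, 92.3]
ee_rot: [-0.013, 0.73, 0.683, 0.012]
ft_force: [1.3, -0.3, 3.8]
finger_gap: 12.1
gripper_force: 59.7
```

arm_command(deltas=[[[-0.0004, -0.0019, 0], 0], [[-0.0011, -0.0016, 0], 0], [[-0.0016, -0.0011, 0], 0], [[-0.0019, -0.0004, 0], 0], [[0, 0, 0], 0]])

```text
time_s: 41.8
position: [552.8, 53.7, 92.3]
ee_rot: [-0.014, 0.73, 0.683, 0.013]
ft_force: [2.1, 4.6, 6.4]
finger_gap: 12.3
gripper_force: 59.9
```

arm_command(deltas=[[[0, 0, -0.003], 0], [[0, 0.0075, 0], 0], [[0, 0, 0.0032], 0], [[0, 0, 0], 0], [[0.0018, -0.0007, 0], 0], [[0.0007, -0.0018, 0], 0], [[-0.0007, -0.0018, 0], 0], [[-0.0018, -0.0007, 0], 0], [[0, 0, 0], 0]])

```text
time_s: 42.7
position: [556.4, 53.4, 92.2]
ee_rot: [-0.013, 0.73, 0.683, 0.013]
ft_force: [2.0, 2.0, 6.7]
finger_gap: 12.2
gripper_force: 59.9
```

arm_command(deltas=[[[0, 0, -0.003], 0], [[0, 0.005, 0], 0], [[0, 0, 0.003], 0], [[0, 0, 0], 0], [[-0.0018, -0.0007, 0], 0], [[-0.0007, -0.0018, 0], 0], [[0.0007, -0.0018, 0], 0], [[0.0018, -0.0007, 0], 0], [[0, 0, 0], 0]])

```text
time_s: 43.6
position: [556.7, 52.4, 92.3]
ee_rot: [-0.012, 0.73, 0.683, 0.013]
ft_force: [1.8, -1.5, 6.2]
finger_gap: 12.6
gripper_force: 59.8
```

Run:
```python
from h import *
s=status.observe();print(s["position"],s["ft_force"].round(2),s["time_s"],delta([558.3,52.7,92]))
```

```text
[556.66212612  52.40367269  92.25825674] [ 1.81 -1.54  6.19] 43.6 psi 86.2 deg tilt [0.002 0.035]; tool delta m [0.0004 0.0016 0.0003]
```

Not found yet. The rings were a bit fast, so I'll scan slow straight lines in −x, pressing a little harder.

arm_command(deltas=[[[0, 0, -0.003], 0], [[0, 0.0085, 0], 0], [[0, 0, 0.0036], 0], [[0, 0, 0], 0]])

```text
time_s: 44.0
position: [565.4, 52.4, 92.0]
ee_rot: [-0.012, 0.73, 0.683, 0.013]
ft_force: [0.2, 0.5, 12.2]
finger_gap: 12.7
gripper_force: 60.4
```

arm_command(deltas=[[[0, -0.0012, 0], 0], [[0, -0.0012, 0], 0], [[0, -0.0012, 0], 0], [[0, -0.0012, 0], 0], [[0, -0.0012, 0], 0], [[0, -0.0012, 0], 0], [[0, -0.0012, 0], 0], [[0, -0.0012, 0], 0], [[0, -0.0012, 0], 0], [[0, -0.0012, 0], 0]])

```text
time_s: 45.0
position: [554.8, 53.1, 92.3]
ee_rot: [-0.011, 0.73, 0.683, 0.014]
ft_force: [3.9, 0.9, 7.1]
finger_gap: 12.6
gripper_force: 60.1
```

arm_command(deltas=[[[0, 0, -0.003], 0], [[0.002, 0.012, 0], 0], [[0, 0, 0.003], 0], [[0, 0, 0], 0]])

```text
time_s: 45.4
position: [565.2, 54.4, 91.8]
ee_rot: [-0.012, 0.73, 0.683, 0.013]
ft_force: [2.0, 0.0, 10.5]
finger_gap: 12.4
gripper_force: 60.2
```

arm_command(deltas=[[[0, -0.0012, 0.0001], 0], [[0, -0.0012, 0], 0], [[0, -0.0012, 0], 0], [[0, -0.0012, 0], 0], [[0, -0.0012, 0], 0], [[0, -0.0012, 0], 0], [[0, -0.0012, 0], 0], [[0, -0.0012, 0], 0], [[0, -0.0012, 0], 0], [[0, -0.0012, 0], 0]])

```text
time_s: 46.4
position: [554.0, 55.1, 92.2]
ee_rot: [-0.012, 0.73, 0.683, 0.014]
ft_force: [6.3, -0.1, 8.9]
finger_gap: 12.3
gripper_force: 60.4
```

Now y = −2.

arm_command(deltas=[[[0, 0, -0.003], 0], [[-0.004, 0.012, 0], 0], [[0, 0, 0.003], 0], [[0, 0, 0], 0]])

```text
time_s: 46.8
position: [564.2, 50.1, 92.1]
ee_rot: [-0.013, 0.73, 0.683, 0.012]
ft_force: [-0.4, -1.2, 16.5]
finger_gap: 12.4
gripper_force: 61.0
```

arm_command(deltas=[[[0, -0.0012, 0.0001], 0], [[0, -0.0012, 0], 0], [[0, -0.0012, 0], 0], [[0, -0.0012, 0], 0], [[0, -0.0012, 0], 0], [[0, -0.0012, 0], 0], [[0, -0.0012, 0], 0], [[0, -0.0012, 0], 0], [[0, -0.0012, 0], 0], [[0, -0.0012, 0], 0]])

```text
time_s: 47.8
position: [554.2, 51.0, 92.2]
ee_rot: [-0.011, 0.73, 0.683, 0.014]
ft_force: [6.2, -0.2, 10.4]
finger_gap: 12.4
gripper_force: 60.5
```

y = −4.

arm_command(deltas=[[[0, 0, -0.003], 0], [[-0.002, 0.0115, 0], 0], [[0, 0, 0.003], 0], [[0, 0, 0], 0]])

```text
time_s: 48.2
position: [563.5, 48.4, 92.1]
ee_rot: [-0.013, 0.73, 0.683, 0.013]
ft_force: [-0.9, -1.1, 19.7]
finger_gap: 12.6
gripper_force: 61.3
```

arm_command(deltas=[[[0, -0.0012, 0], 0], [[0, -0.0012, 0], 0], [[0, -0.0012, 0], 0], [[0, -0.0012, 0], 0], [[0, -0.0012, 0], 0], [[0, -0.0012, 0], 0], [[0, -0.0012, 0], 0], [[0, -0.0012, 0], 0], [[0, -0.0012, 0], 0], [[0, 0, 0], 0]])

```text
time_s: 49.2
position: [554.6, 49.0, 92.2]
ee_rot: [-0.011, 0.73, 0.683, 0.014]
ft_force: [5.9, -1.0, 11.2]
finger_gap: 12.7
gripper_force: 60.8
```

arm_command(deltas=[[[0, 0, -0.003], 0], [[0.008, 0.0115, 0], 0], [[0, 0, 0.003], 0], [[0, 0, 0], 0]])

```text
time_s: 49.6
position: [562.5, 56.5, 89.8]
ee_rot: [-0.014, 0.73, 0.683, 0.011]
ft_force: [0.0, -0.7, -0.7]
finger_gap: 12.2
gripper_force: 59.2
```

arm_command(deltas=[[[0, -0.0012, 0.0002], 0], [[0, -0.0012, 0], 0], [[0, -0.0012, 0], 0], [[0, -0.0012, 0], 0], [[0, -0.0012, 0], 0], [[0, -0.0012, 0], 0], [[0, -0.0012, 0], 0], [[0, -0.0012, 0], 0], [[0, -0.0012, 0], 0], [[0, 0, 0], 0]])

```text
time_s: 50.6
position: [555.0, 57.0, 92.3]
ee_rot: [-0.012, 0.73, 0.683, 0.013]
ft_force: [4.0, 0.1, 7.2]
finger_gap: 12.5
gripper_force: 60.2
```

It landed right in the hole at TCP (562.5, 56.5), and the drag then pulled it out. I'll hop back there and push down.

arm_command(deltas=[[[0, 0, -0.003], 0], [[0, 0.0108, 0], 0], [[0, 0, 0], 0], [[0, 0, 0.003], 0], [[0, 0, 0], 0], [[0, 0, 0.003], 0], [[0, 0, 0], 0]])

```text
time_s: 51.3
position: [563.5, 56.6, 87.3]
ee_rot: [-0.014, 0.73, 0.683, 0.012]
ft_force: [0.3, -0.8, -0.5]
finger_gap: 12.1
gripper_force: 59.2
```

arm_command(deltas=[[[-0.0001, 0, 0.004], 0], [[-0.0001, 0, 0.004], 0], [[-0.0001, 0, 0.004], 0], [[-0.0001, 0, 0.004], 0], [[0, 0, 0], 0], [[0, 0, 0], 0]])

```text
time_s: 51.9
position: [564.1, 56.7, 71.7]
ee_rot: [-0.013, 0.73, 0.683, 0.012]
ft_force: [-0.1, 0.2, 0.1]
finger_gap: 12.5
gripper_force: 59.2
```

arm_command(deltas=[[[0, 0, 0.0015], 0], [[0, 0, 0.001], 0], [[0, 0, 0], 0], [[0, 0, 0], 0]])

```text
time_s: 52.3
position: [564.1, 56.8, 69.3]
ee_rot: [-0.013, 0.73, 0.683, 0.012]
ft_force: [-0.6, 0.2, -0.4]
finger_gap: 12.8
gripper_force: 59.3
```

arm_command(deltas=[[[0, 0, 0.001], 0], [[0, 0, 0.001], 0], [[0, 0, 0], 0], [[0, 0, 0], 0]])

```text
time_s: 52.7
position: [564.4, 56.8, 68.2]
ee_rot: [-0.013, 0.73, 0.683, 0.012]
ft_force: [-4.1, 0.3, 10.2]
finger_gap: 12.2
gripper_force: 60.7
```

arm_command(deltas=[[[0, 0, 0], 0], [[0, 0, 0], 0], [[0, 0, 0], 0], [[0, 0, 0], 0], [[0, 0, 0], 0], [[0, 0, 0], 0], [[0, 0, 0], 0], [[0, 0, 0], 0]], hand=0)

```text
time_s: 53.5
position: [564.2, 56.8, 67.3]
ee_rot: [-0.013, 0.73, 0.683, 0.012]
ft_force: [0.1, 0.3, 0.3]
finger_gap: 85.4
gripper_force: 0.0
```

arm_command(deltas=[[[0, 0, -0.02], 0], [[0, 0, -0.03], 0], [[0, 0, -0.04], 0], [[0, 0, -0.04], 0], [[0, 0, 0], -7.1], [[0, 0, 0], -7.1], [[0, 0, 0], 0], [[0, 0, 0], 0]])

```text
time_s: 54.3
position: [564.0, 52.2, 197.1]
ee_rot: [-0.012, 0.641, 0.767, 0.013]
ft_force: [0.9, 0.3, -0.4]
finger_gap: 85.5
gripper_force: 0.0
```

Run:
```python
from h import *
print(status.observe()["position"]); print(delta([488.1,425,198]))
```

```text
[564.04264425  52.21485441 197.059351  ]
psi 100.2 deg tilt [-0.001  0.036]; tool delta m [ 0.3801 -0.0087  0.0125]
```

arm_command(deltas=[[[0.0425, -0.001, 0.0014], 0], [[0.0425, -0.001, 0.0014], 0], [[0.0425, -0.001, 0.0014], 0], [[0.0425, -0.001, 0.0014], 0], [[0.0425, -0.001, 0.0014], 0], [[0.0425, -0.001, 0.0014], 0], [[0.0425, -0.001, 0.0014], 0], [[0.0425, -0.001, 0.0014], 0], [[0.0395, -0.001, 0.0013], 0], [[0, 0, 0], 0]])

```text
time_s: 55.3
position: [485.0, 428.2, 197.3]
ee_rot: [-0.012, 0.64, 0.769, 0.014]
ft_force: [0.1, -0.4, 0.1]
finger_gap: 85.3
gripper_force: 0.0
```

arm_command(deltas=[[[0, 0, 0], 0], [[0, 0, 0], 0]])

```text
time_s: 55.5
position: [486.9, 423.2, 197.8]
ee_rot: [-0.012, 0.641, 0.768, 0.013]
ft_force: [0.1, -0.5, 0.4]
finger_gap: 85.3
gripper_force: 0.0
```

Run:
```python
from h import *
print(status.observe()["position"]); print(delta([488.1,430,67.5]))
```

```text
[486.88841079 423.18712913 197.80393886]
psi 100.3 deg tilt [-0.001  0.035]; tool delta m [0.002  0.0017 0.1305]
```

arm_command(deltas=[[[0.0015, 0.001, 0.03], 0], [[0, 0, 0.04], 0], [[0, 0, 0.03], 0], [[0, 0, 0.02], 0], [[0, 0, 0.011], 0], [[0, 0, 0], 0], [[0, 0, 0], 0]])

```text
time_s: 56.2
position: [488.2, 430.2, 68.3]
ee_rot: [-0.012, 0.64, 0.768, 0.014]
ft_force: [-0.5, -1.1, 0.9]
finger_gap: 85.5
gripper_force: 0.0
```

arm_command(deltas=[[[0, 0, 0], 0], [[0, 0, 0], 0], [[0, 0, 0], 0], [[0, 0, 0], 0], [[0, 0, 0], 0], [[0, 0, 0], 0], [[0, 0, 0], 0], [[0, 0, 0], 0], [[0, 0, 0], 0], [[0, 0, 0], 0]], hand=1)

```text
time_s: 57.2
position: [487.6, 430.5, 67.5]
ee_rot: [-0.012, 0.64, 0.768, 0.014]
ft_force: [-1.3, -0.5, 6.5]
finger_gap: 12.7
gripper_force: 58.4
```

Run:
```python
from h import *
s=status.observe();P=s["position"];print(P,s["ft_force"].round(2),s["finger_gap"])
print(delta([P[0],P[1],P[2]+130]),delta([555,-3,P[2]+130]))
```

```text
[487.56838147 430.50592567  67.52048665] [-1.27 -0.51  6.54] 12.674020489297266
psi 100.4 deg tilt [-0.     0.036]; tool delta m [ 0.0046  0.0008 -0.1299] psi 100.4 deg tilt [-0.     0.036]; tool delta m [-0.4336 -0.0111 -0.1456]
```

arm_command(deltas=[[[0.0007, 0.0001, -0.02], 0], [[0.0013, 0.0002, -0.036], 0], [[0.0013, 0.0002, -0.037], 0], [[0.0013, 0.0002, -0.037], 0], [[0, 0, 0], 0]])

```text
time_s: 57.7
position: [489.6, 431.9, 202.6]
ee_rot: [-0.011, 0.64, 0.768, 0.017]
ft_force: [0.1, 1.1, 0.2]
finger_gap: 12.6
gripper_force: 59.3
```

arm_command(deltas=[[[-0.0438, -0.0012, -0.0016], 0], [[-0.0438, -0.0012, -0.0016], 0], [[-0.0438, -0.0012, -0.0016], 0], [[-0.0438, -0.0012, -0.0016], 0], [[-0.0438, -0.0012, -0.0016], 0], [[-0.0438, -0.0012, -0.0016], 0], [[-0.0438, -0.0012, -0.0016], 0], [[-0.0438, -0.0012, -0.0016], 0], [[-0.0438, -0.0012, -0.0016], 0], [[-0.0438, -0.0012, -0.0016], 0]])

```text
time_s: 58.7
position: [554.3, -4.7, 197.0]
ee_rot: [-0.012, 0.64, 0.768, 0.013]
ft_force: [1.2, 0.7, 0.2]
finger_gap: 12.7
gripper_force: 59.3
```

arm_command(deltas=[[[0, 0, 0], 7.1], [[0, 0, 0], 7.1], [[0, 0, 0], 0], [[0, 0, 0], 0], [[0, 0, 0], 0]])

```text
time_s: 59.2
position: [554.5, -2.6, 197.5]
ee_rot: [-0.013, 0.729, 0.684, 0.012]
ft_force: [-0.5, -0.0, -0.6]
finger_gap: 12.5
gripper_force: 59.3
```

Run:
```python
from h import *
s=status.observe();P=s["position"];print(P,s["ft_force"].round(2))
print(delta([555,1.5,97]))
c,p,d=shot("wrist"); 
for dy in (-1.5,0,1.5): print(dy,px(c,[P[0],P[1]+dy+7,P[2]-61.5]).round(1))
print([int(x) for x in d[200:225,323]])
```

```text
[554.51649189  -2.56899835 197.47566514] [-0.54 -0.04 -0.57]
psi 86.4 deg tilt [-0.001  0.036]; tool delta m [0.0005 0.0006 0.1006]
-1.5 [323.9 211.6]
0 [323.8 209.7]
1.5 [323.6 207.7]
[326, 327, 327, 328, 328, 328, 329, 328, 329, 328, 218, 214, 212, 210, 209, 206, 205, 203, 202, 200, 198, 196, 194, 193, 191]
```

arm_command(deltas=[[[0.0012, 0.007, 0.03], 0], [[0, 0, 0.03], 0], [[0, 0, 0.025], 0], [[0, 0, 0.015], 0], [[0, 0, 0], 0], [[0, 0, 0], 0], [[0, 0, 0], 0]])

```text
time_s: 59.95
position: [562.5, 1.4, 99.0]
ee_rot: [-0.013, 0.73, 0.683, 0.013]
ft_force: [-0.3, 0.1, 0.4]
finger_gap: 12.5
gripper_force: 59.3
```

Run:
```python
from h import *
print(status.observe()["position"],delta([561.7,2.2,90.5]))
```

```text
[562.5226324    1.4045133   99.00301561] psi 86.2 deg tilt [0.001 0.036]; tool delta m [ 0.0004 -0.0009  0.0085]
```

arm_command(deltas=[[[0.0004, -0.0005, 0.004], 0], [[0, 0, 0.0025], 0], [[0, 0, 0.0015], 0], [[0, 0, 0.0005], 0], [[0, 0, 0], 0], [[0, 0, 0], 0]])

```text
time_s: 60.55
position: [562.0, 2.1, 91.2]
ee_rot: [-0.012, 0.73, 0.683, 0.013]
ft_force: [-3.5, 0.1, 17.3]
finger_gap: 12.6
gripper_force: 61.5
```

arm_command(deltas=[[[0, -0.0012, 0], 0], [[0, -0.0012, 0], 0], [[0, -0.0012, 0], 0], [[0, -0.0012, 0], 0], [[0, -0.0012, 0], 0], [[0, -0.0012, 0], 0], [[0, -0.0012, 0], 0], [[0, -0.0012, 0], 0], [[0, -0.0012, 0], 0], [[0, -0.0012, 0], 0]])

```text
time_s: 61.55
position: [552.4, 2.3, 90.5]
ee_rot: [-0.011, 0.73, 0.683, 0.014]
ft_force: [8.7, -1.2, 3.3]
finger_gap: 12.1
gripper_force: 60.7
```

Trapped: sideways force without vertical load and a lower z. Relax +x and press.

arm_command(deltas=[[[0, 0.001, 0], 0], [[-0.0002, 0.001, 0.001], 0], [[0, 0, 0.001], 0], [[0, 0, 0], 0], [[0, 0, 0], 0]])

```text
time_s: 62.05
position: [553.4, 2.1, 89.8]
ee_rot: [-0.011, 0.73, 0.683, 0.014]
ft_force: [0.5, -1.7, 21.7]
finger_gap: 12.6
gripper_force: 61.6
```

arm_command(deltas=[[[-0.0005, 0, -0.0006], 0], [[-0.0005, 0, 0], 0], [[-0.0005, 0, 0], 0], [[0, 0, 0], 0], [[0, 0, 0], 0]])

```text
time_s: 62.55
position: [553.1, 1.4, 89.9]
ee_rot: [-0.012, 0.73, 0.683, 0.014]
ft_force: [1.2, 1.6, 16.6]
finger_gap: 12.3
gripper_force: 60.8
```

arm_command(deltas=[[[0, 0.0005, 0], 0], [[0, 0.0005, 0], 0], [[0, 0.0005, 0], 0], [[0, 0, 0], 0]])

```text
time_s: 62.95
position: [553.7, 1.4, 89.8]
ee_rot: [-0.013, 0.73, 0.683, 0.013]
ft_force: [-1.8, 1.3, 19.7]
finger_gap: 12.2
gripper_force: 61.4
```

arm_command(deltas=[[[0, 0, -0.0013], 0], [[0.0015, 0, 0], 0], [[0, 0, 0], 0]])

```text
time_s: 63.25
position: [553.9, 2.0, 89.7]
ee_rot: [-0.012, 0.73, 0.683, 0.012]
ft_force: [5.2, -2.5, 2.6]
finger_gap: 12.6
gripper_force: 59.8
```

arm_command(deltas=[[[-0.0015, -0.0015, 0], 0], [[0, 0, 0], 0], [[0, 0, 0], 0]])

```text
time_s: 63.55
position: [553.2, 1.1, 89.8]
ee_rot: [-0.012, 0.73, 0.683, 0.014]
ft_force: [8.0, 0.4, 1.4]
finger_gap: 12.4
gripper_force: 60.1
```

arm_command(deltas=[[[-0.0015, 0.0015, 0], 0], [[0, 0, 0], 0], [[0, 0, 0], 0]])

```text
time_s: 63.85
position: [553.7, 0.0, 89.3]
ee_rot: [-0.013, 0.73, 0.683, 0.013]
ft_force: [5.9, 2.6, 1.7]
finger_gap: 12.7
gripper_force: 59.8
```

arm_command(deltas=[[[0.0015, 0.0015, 0], 0], [[0, 0, 0], 0], [[0, 0, 0], 0]])

```text
time_s: 64.15
position: [554.2, 1.0, 89.0]
ee_rot: [-0.013, 0.73, 0.683, 0.012]
ft_force: [3.7, 0.6, 0.3]
finger_gap: 12.6
gripper_force: 59.5
```

It is in the hole; the force asks for +x. Ease over and press.

arm_command(deltas=[[[0.0002, 0.001, 0], 0], [[0, 0, 0.001], 0], [[0, 0, 0.001], 0], [[0, 0, 0.001], 0], [[0, 0, 0], 0], [[0, 0, 0], 0]])

```text
time_s: 64.75
position: [554.7, 1.2, 86.0]
ee_rot: [-0.014, 0.73, 0.683, 0.012]
ft_force: [1.0, -0.1, -1.7]
finger_gap: 12.2
gripper_force: 59.3
```

Going in freely. Down another 16 mm, then seat it.

arm_command(deltas=[[[-0.0001, 0, 0.004], 0], [[-0.0001, 0, 0.004], 0], [[-0.0001, 0, 0.004], 0], [[-0.0001, 0, 0.004], 0], [[0, 0, 0], 0], [[0, 0, 0], 0]])

```text
time_s: 65.35
position: [554.9, 1.4, 70.1]
ee_rot: [-0.013, 0.73, 0.683, 0.012]
ft_force: [0.0, 0.2, -0.3]
finger_gap: 12.2
gripper_force: 59.3
```

arm_command(deltas=[[[0, 0, 0.001], 0], [[0, 0, 0.001], 0], [[0, 0, 0], 0], [[0, 0, 0], 0]])

```text
time_s: 65.75
position: [555.1, 1.4, 68.3]
ee_rot: [-0.013, 0.73, 0.683, 0.012]
ft_force: [0.2, 0.2, -0.7]
finger_gap: 12.2
gripper_force: 59.3
```

arm_command(deltas=[[[0, 0, 0.001], 0], [[0, 0, 0.001], 0], [[0, 0, 0], 0], [[0, 0, 0], 0]])

```text
time_s: 66.15
position: [555.6, 1.4, 67.4]
ee_rot: [-0.013, 0.73, 0.683, 0.013]
ft_force: [-3.2, 0.5, 12.4]
finger_gap: 12.1
gripper_force: 60.9
```

Seated. Release, lift, back away to clear the view, and check everything.

arm_command(deltas=[[[0, 0, 0], 0], [[0, 0, 0], 0], [[0, 0, 0], 0], [[0, 0, 0], 0], [[0, 0, 0], 0], [[0, 0, 0], 0], [[0, 0, 0], 0], [[0, 0, 0], 0]], hand=0)

```text
time_s: 66.95
position: [555.1, 1.5, 66.2]
ee_rot: [-0.013, 0.73, 0.683, 0.012]
ft_force: [-1.1, 0.1, 0.6]
finger_gap: 85.5
gripper_force: 0.0
```

arm_command(deltas=[[[0, 0, -0.02], 0], [[0, 0, -0.03], 0], [[0, 0, -0.04], 0], [[0, 0, -0.04], 0], [[0, 0, -0.04], 0], [[-0.03, -0.03, 0], 0], [[-0.03, -0.03, 0], 0], [[-0.03, -0.03, 0], 0], [[0, 0, 0], 0], [[0, 0, 0], 0]])

```text
time_s: 67.95
position: [459.3, -88.9, 233.5]
ee_rot: [-0.013, 0.731, 0.682, 0.012]
ft_force: [-0.1, 1.2, 0.2]
finger_gap: 85.6
gripper_force: 0.0
```

Run:
```python
from h import *
s=status.observe();print(s["position"],s["ft_force"].round(2))
c,p,d=shot("wrist","w8.png"); c2,p2,d2=shot("side","s8.png")
v,u=np.mgrid[0:260:2,150:550:2]; u=u.ravel();v=v.ravel()
P=np.array([atdepth(c,a,b,d[b,a]) for a,b in zip(u,v)]); R=np.array([torack(q) for q in P])
k=(P[:,2]>70)&(abs(R[:,0])<40)&(abs(R[:,1])<110)
for y0 in (75,25,-25): 
    q=P[k&(abs(R[:,1]-y0)<25)]
    if len(q): print(y0,len(q),np.percentile(q[:,2],95).round(1))
```

```text
[459.27535253 -88.92803682 233.52664748] [-0.08  1.16  0.16]
25 128 106.5
-25 96 106.3
```

View pics/w8.png

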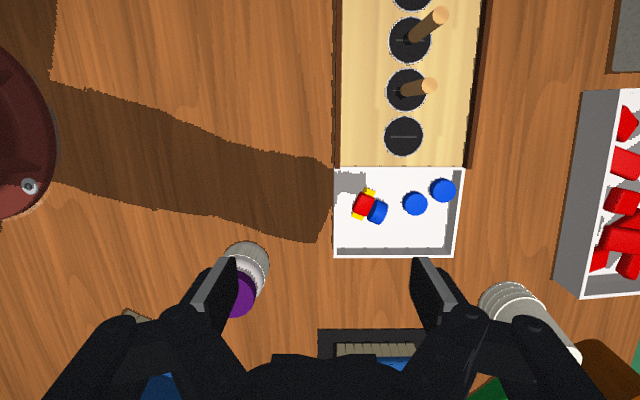

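View pics/s8.png

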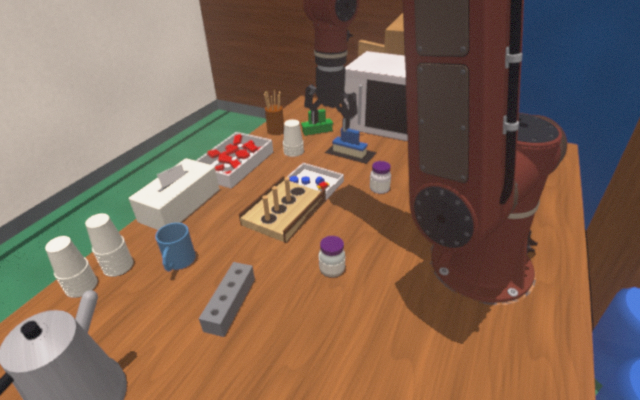

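The wrist view shows the second and third posts (tops at about (440,15) and (428,87), height 106 mm, so home) and all four litter pieces in the tray (y≈180–215). The side view shows three upright posts in the rack (265–290, 180–215), an empty stand, and the brush on its mat at (350,145). The mug, cups and jars are in place and the arm is clear.

```bash
python3 -c "
from bench import finish_job; print(finish_job())"
```

```text
the job is handed in; nothing more can be done
None
```

The job is handed in and no verdict came back: all four litter pieces are in the tray, the three posts are seated upright under seals 1–3, the brush stands on its mat, and the mug, cups and jars look undisturbed in the last pictures.

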